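# Lock a row of specimens in the microscope holder

### The job

Swing the holder's hold-down lever up and back, then stand every specimen block on the bench in the channel, and make the row up to exactly three with plain blanks, in any order. Lift the wooden wedge off its hook and drive it firmly down into the gap left between the row and the near end wall, so that the row is locked tight. Then lower the lever fully over the row and let go, leaving the other things on the bench where they are.

Things in the scene. Friction and masses are not known exactly. Their poses are not given: they have to be found in the camera images.
- row_end (a point): End of the row: on the holder's channel floor (8 mm above the bench), mid-width, at the foot of the far stop wall. x points along the channel out through that wall, y across, z up. The row runs from here to -x; the blocks' 36 mm sides lie along x. The three places, pushed home, have their centres at x = -18, -54, -90 mm, y = 0.
- holder: The holder, fixed: dark steel base 240 x 92 x 8 mm with a channel 64 mm wide between side rails 14 mm high above its floor and 6 mm thick; stop wall 12 mm thick, 60 mm above the floor. The lever's black head stands behind it, 92 mm above the bench. Origin on the bench on the channel's middle line, 60 mm in -x of row_end; same axes.
- gap_mouth (a point): Mouth of the wedge gap, 60 mm above the channel floor, 116.5 mm in -x of row_end, y = 0; same axes. The near end wall leans away from the row by 0.12 rad: with three blocks pushed home the gap is 9.6 mm wide at the floor, about 17 mm at the mouth. With fewer blocks it is far too wide for the wedge.
- lever_hinge (a point): Pivot of the hold-down lever on the black head behind the stop wall: 82 mm above the bench, 55 mm in +x of row_end, y = 0; same axes. The lever turns about this y axis.
- lever_tab (a point): Centre of the upright black tab on the lever's free end, where to take it: 14 mm wide (across), 24 mm long, 34 mm tall. At joint 0 it is 75 mm in -x of the pivot and 22 mm above it; x, z turn with the lever. The arm is 14 mm wide, 8 mm thick. A 12 mm rubber foot under the tab hangs 2 mm above the first block's top when down.
- lever (a joint): Angle of the hold-down lever, rad: 0 fully down, level over the channel; grows as the tab goes up and over, away from the robot; 1.57 upright, 1.9 the stop, leaning back. Stays where it is left (about 1 N at the tab moves it). Down, it bars the place at the stop wall. Swing it back past 1.5 to clear the work.
- wedge_head (a point): Centre of the wedge's wooden head, where to grip it: 24 mm (x) by 36 mm (y) by 26 mm tall; z up, tip down. On it stands a steel loop 34 mm wide (y), 34 mm high, 16 mm deep, its opening 22 mm wide and 28 mm high, open along x; by it the wedge hangs on the stand's hook at the start.
- wedge_tip (a point): Middle of the blade's tip edge, 93 mm below wedge_head and 5 mm in +x of it; same axes. The blade is 40 mm wide (y), 80 mm long, 12 mm thick at the tip and 21.6 mm at the head. Its +x face is upright and goes against the row; its -x face slopes 0.12 rad and goes against the leaning near end wall.
- wedge: The whole wedge, 0.1 to 0.16 kg; origin at the tip's level, 1 mm in -x of wedge_head; same axes. In the gap, just touching both sides, wedge_head is 113 mm above the channel floor and 119 mm in -x of row_end; driven tight it holds by friction. Drive it with 15 to 20 N down; a knock on the row can slacken it: drive again.
- hook_top (a point): Fixed stand with a hook: a flat bar 10 mm wide, 8 mm thick, pointing to -x from a post. This point is on its top, 170 mm above the bench, where the loop hangs. The bar's end, with a lip turned up 7 mm, is 28 mm in -x of here; the post is 32 mm in +x, no higher than the bar. The loop must rise 8 to 19 mm, then go over 40 mm in -x.
- spec0_mid (a point): Specimen block (no. 1): a bright metal block 36 mm (its x) by 52 mm (its y) by 50 mm tall, standing upright, with a dark round mount 30 mm across and 8 mm high on top: 58 mm in all. 0.18 to 0.37 kg. This point is its centre, 29 mm above its underside; z up. One to three specimens are there; an absent one reads None.
- spec1_mid (a point): Specimen block (no. 2): a bright metal block 36 mm (its x) by 52 mm (its y) by 50 mm tall, standing upright, with a dark round mount 30 mm across and 8 mm high on top: 58 mm in all. 0.18 to 0.37 kg. This point is its centre, 29 mm above its underside; z up. One to three specimens are there; an absent one reads None.
- spec2_mid (a point): Specimen block (no. 3): a bright metal block 36 mm (its x) by 52 mm (its y) by 50 mm tall, standing upright, with a dark round mount 30 mm across and 8 mm high on top: 58 mm in all. 0.18 to 0.37 kg. This point is its centre, 29 mm above its underside; z up. One to three specimens are there; an absent one reads None.
- blank0_mid (a point): Blank (no. 1): a plain flat-topped metal block with nothing on top, 36 mm (its x) by 52 mm (its y) by 58 mm tall, standing upright; takes up the same room as a specimen. 0.19 to 0.4 kg. This point is its centre, 29 mm above its underside; z up.
- blank1_mid (a point): Blank (no. 2): a plain flat-topped metal block with nothing on top, 36 mm (its x) by 52 mm (its y) by 58 mm tall, standing upright; takes up the same room as a specimen. 0.19 to 0.4 kg. This point is its centre, 29 mm above its underside; z up.
- objective: A bystander: steel microscope objective, 42 mm across, 58 mm tall. Origin at its underside.
- dish: A bystander: white shallow dish, 84 mm across, 18 mm tall. Origin at its underside.
- dropper: A bystander: small amber bottle, 38 mm across, 75 mm tall. Origin at its underside.
- slidebox: A bystander: wooden slide box, 100 x 85 x 32 mm. Origin at its underside.
- jar: A bystander: glass jar with a black cap, 60 mm across, 70 mm tall. Origin at its underside.
Things that resemble listed ones, but are neither listed nor needed, are in the scene too. Leave any green look-alike of the part that bears spec0_mid alone.

How it is judged (in metres and radians):
On the way, in this order (a step that is already met when the one before it is completed fails the run):
1. the hold-down lever is swung up past 1.4 rad (value of joint lever above 1.4 rad), for 0.2 s.
2. every specimen present stands in the channel, lever still up (x of spec0_mid in the frame of row_end between -0.118 and -0.01 m and y of spec0_mid in the frame of row_end between -0.008 and 0.008 m and z of each of spec0_mid, spec1_mid, spec2_mid in the frame of row_end below 0.034 m and angle between each of spec0_mid, spec1_mid, spec2_mid's own z axis and vertical below 0.12 rad and x of spec1_mid in the frame of row_end between -0.118 and -0.01 m and y of spec1_mid in the frame of row_end between -0.008 and 0.008 m and x of spec2_mid in the frame of row_end between -0.118 and -0.01 m and y of spec2_mid in the frame of row_end between -0.008 and 0.008 m and value of joint lever above 1.4 rad), for 0.2 s.
3. the wedge is driven tight into the gap (x of spec0_mid in the frame of row_end between -0.118 and -0.01 m and y of spec0_mid in the frame of row_end between -0.008 and 0.008 m and z of each of spec0_mid, spec1_mid, spec2_mid in the frame of row_end below 0.034 m and angle between each of spec0_mid, spec1_mid, spec2_mid's own z axis and vertical below 0.12 rad and x of spec1_mid in the frame of row_end between -0.118 and -0.01 m and y of spec1_mid in the frame of row_end between -0.008 and 0.008 m and x of spec2_mid in the frame of row_end between -0.118 and -0.01 m and y of spec2_mid in the frame of row_end between -0.008 and 0.008 m and z of wedge_head in the frame of row_end below 0.118 m and horizontal distance between wedge_head and gap_mouth below 0.02 m and angle between wedge_head's own z axis and vertical below 0.1 rad and contact force between wedge and holder above 4 N), for 0.2 s.
4. the lever is down over the row (value of joint lever below 0.1 rad), for 0.2 s.
At the end, for the whole second after the job is handed in: Specimens upright on the channel floor (within 8 mm of the middle line, 5 mm of the floor, tilt < 0.12 rad); wedge in the gap, tilt < 0.1 rad, head centre at most 118 mm above the channel floor, pressing the holder with over 4 N, at rest; lever within 0.1 rad of fully down (all of step 3 and value of joint lever below 0.1 rad and linear speed of wedge below 0.02 m/s); the robot touches nothing.
It fails at once if a bystander is pushed more than 50 mm (distance of any of objective, dish, dropper, slidebox, jar from where it was at the start of the episode above 0.05 m).
Of spec0, spec1, spec2 only 1 to 3 are there at a start; the rules pass over those that are not, and their reading is None.
At some moment in a run one of spec0, spec1, spec2, blank0, blank1 may be knocked a few centimetres aside while the robot is not near it.
It also fails if it takes over 210 s, if anything falls off the work surface, if the arm or the gripper's body presses on something with over 40 N, if the wrist force passes 120 N, or if a joint passes its speed limit or range.

### The arm

A 6-joint arm with a two-finger parallel gripper is mounted at the origin on the work surface. World frame = base frame: x ahead of the robot, y to its left, z up, the work surface at z = 0. Lengths are in m, angles in degrees, forces in N, time in s.
With the tool pointing down it reaches from about 0.35 to 0.875 m from the base axis. Payload 4.2 kg.
Tool frame: the origin (TCP) lies at the very end of the fingers, on their centre line; the grasp point (between the pads) lies 19 mm behind it; z points along the fingers, x is the direction in which the jaws open and shut, and the axes are right-handed (so a half turn about z gives the same grasp; the last joint's range is limited). The gripper opens to 87 mm and grips with 3 to 60 N. Pads are 19 mm wide; open, the fingers measure 117 mm over their backs; the gripper's body (75 mm by 190 mm) begins 51 mm behind the grasp point.
Start: joints at [84.259, 22.042, 0.453, 0, -68.411, -14.817], TCP at [0.219, 0.585, 0.223] pointing down, gripper open.
Joint ranges: [-179.83, 179.83], [-69.29, 118.12], [-61.27, 80.66], [-181.25, 117.63], [-171.15, -9.14], [-177.46, 177.46]. Speed limits (degrees/s): [159.86, 159.86, 180, 180, 180, 180].

### API

Orientations are given as a 3x3 rotation matrix whose columns are the frame's x, y, z axes.
In Python, from station import sense, capture, finish_job gives the robot as it stands.
- The arm moves only by the shell command python3 -m crank 'ROWS' [OPENING]. ROWS is JSON, a list of rows, each a list of 4 numbers: the shift along the tool's x, y, z in m, then the turn about the tool's z in rad. A call has 1 to 5 rows; each row shifts and turns the commanded pose from where the row before left it, along the tool's axes as they then stand; what a row does not reach is not made up. A row lasts 1/12 s, in which the tool goes at most 41.7 mm and 7.16 degrees, less where a joint would pass 70% of its speed; a pose out of reach is approached as far as the arm can. A call with a gripper value outside its range is refused whole. OPENING is the finger opening in m, from 0 to 0.087, set as the call begins (- or left out, the last holds). The fingers move at their own pace and stop on an object; the grip force is fixed at half the most. Time passes only in rows, so rows that do not move let the fingers close. It gives the time, the measured TCP pose, the force and the opening at its end, in the units of the state.
- sense(): the state, without advancing time (a new reading comes with each control period).
- capture(name): name is "side" or "top" or "wrist"; returns a dict with "pixels" (384x512x3 uint8, red, green, blue), "depth" (384x512 float32, m along the optical axis (not along the pixel's ray), 0 where there is no reading), "fx", "fy", "cx", "cy" (pixels), "world_from_camera" (4x4, takes a point from camera to world coordinates); the wrist camera has in their place "hand_eye" (4x4, takes a point from camera to tool coordinates, whose origin is the TCP and whose axes are the tool frame's). Camera axes: x right, y down, z forward; pixel columns grow to the right and rows downward; lengths in m; the calibration is good to about 2 mm. The wrist camera is an equidistant fisheye: a pixel r from the principal point sees the ray r / f radians off the axis. A picture is of the moment at which its call begins: read the wrist's pose just before it.
- finish_job(): hands the job in, once; it reports no verdict.
The state is a dict: "time_s": time; "joints": joint angles; "joint_velocities": joint speeds; "effort": joint torques, N m; "tcp_pos": TCP position; "ee_rot": TCP orientation; "wrist_force": force on the tool from outside, world axes, zero at the start; "moment": the same for the moment, N m; "gripper_width": opening from 0.0 (shut) to 1.0 (fully open).
Only numpy, scipy, OpenCV 4.12 (cv2) and the standard library are available. Lean on these libraries where they do the work, as an engineer would, in place of code of your own. Each camera call takes 0.05 s, during which the arm holds its last target.

## Working session

There is one attempt and no reset: what is moved stays moved. The work goes in short steps, Python scripts to look and compute and a shell command to move; the robot and the scene stay as the last step left them, time stands still between calls to the robot, and variables do not carry over. Pictures are saved under pics/ and viewed, and the job is handed in when it is done.

```bash
ls; mkdir -p pics; cat > h.py <<'E'
import numpy as np,cv2
from station import sense,capture,finish_job
def snap(n,f):
    s=sense();c=capture(n);np.savez('/tmp/%s.npz'%f,tcp=s['tcp_pos'],rot=s['ee_rot'],**c)
    cv2.imwrite('pics/%s.png'%f,cv2.cvtColor(c['pixels'],cv2.COLOR_RGB2BGR));return c
def load(f): return dict(np.load('/tmp/%s.npz'%f))
def crop(f,u0,v0,u1,v1,k,o):
    im=cv2.imread('pics/%s.png'%f)[v0:v1,u0:u1];cv2.imwrite('pics/%s.png'%o,cv2.resize(im,None,fx=k,fy=k,interpolation=cv2.INTER_CUBIC))
def cloud(c):
    h,w=c['depth'].shape;v,u=np.mgrid[:h,:w].astype(float);d=c['depth'].astype(float)
    x=(u-c['cx'])/c['fx'];y=(v-c['cy'])/c['fy']
    if 'hand_eye' in c:
        r=np.hypot(x,y)+1e-12;t=np.tan(r);P=np.stack([x/r*t*d,y/r*t*d,d],-1)
        P=P@c['hand_eye'][:3,:3].T+c['hand_eye'][:3,3];P=P@np.array(c['rot']).T+c['tcp']
    else:
        T=c['world_from_camera'];P=np.stack([x*d,y*d,d],-1)@T[:3,:3].T+T[:3,3]
    P[d<=0]=np.nan;return P
E
python3 - <<'E'
from h import *
s=sense();print(s)
for n in['side','top','wrist']:
    c=snap(n,n+'0');print(n,c['fx'],c['cx'],c.get('world_from_camera',c.get('hand_eye')))
E
```

```text
pics
{'time_s': 0.0, 'joints': array([ 8.42576899e+01,  2.20904871e+01,  3.80845893e-01, -2.80024519e-02,
       -6.84100134e+01, -1.48163074e+01]), 'joint_velocities': array([-0.05090755, -0.12728519, -0.09903649, -0.02550496,  0.01922164,
       -0.03684811]), 'effort': array([ 6.45787823e-04, -3.90662277e+01,  1.87404388e+01,  4.21974331e+00,
        1.10194882e-02, -1.90840738e-04]), 'tcp_pos': array([0.21925796, 0.58465123, 0.22147232]), 'ee_rot': array([[-3.51333592e-01, -9.36250111e-01, -6.61111527e-04],
       [-9.36247910e-01,  3.51334201e-01, -2.03237518e-03],
       [ 2.13508258e-03, -9.50773881e-05, -9.99997716e-01]]), 'wrist_force': array([-0.80369312,  0.47986381, -0.00508709]), 'moment': array([-0.01175881, -0.03778469, -0.00991713]), 'gripper_width': 1.000294501979451}
side 496.7265206229444 255.41146022989955 [[ 0.87934579 -0.31416184  0.35784539 -0.05638027]
 [-0.47602075 -0.56028697  0.67785157 -1.12121403]
 [-0.01245898 -0.76640776 -0.64223354  1.21777742]
 [ 0.          0.          0.          1.        ]]
top 427.23371877144496 255.7727764771811 [[-0.009305   -0.99851222  0.0537286   0.47536124]
 [-0.99982822  0.0101517   0.01550752  0.01383509]
 [-0.01602988 -0.05357508 -0.99843515  1.36740406]
 [ 0.          0.          0.          1.        ]]
wrist 297.3186396354542 253.8040625714047 [[ 9.99999896e-01 -1.55251599e-04 -4.29715632e-04 -8.28008799e-05]
 [ 2.67864917e-04  9.61126186e-01  2.76109369e-01 -7.55461620e-02]
 [ 3.70144526e-04 -2.76109455e-01  9.61126127e-01 -1.61130759e-01]
 [ 0.00000000e+00  0.00000000e+00  0.00000000e+00  1.00000000e+00]]
```

View pics/top0.png

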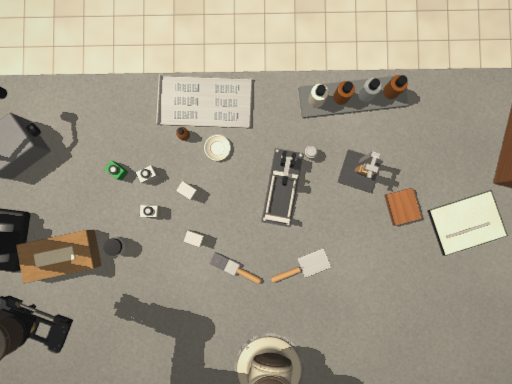

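View pics/side0.png

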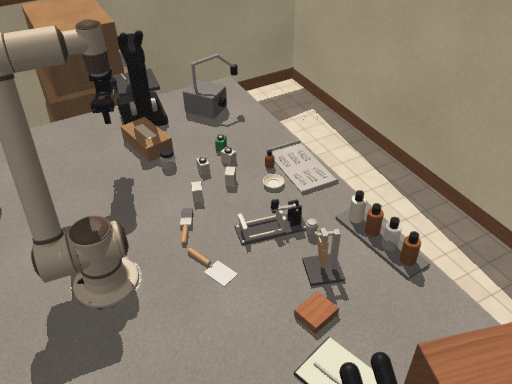

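View pics/wrist0.png

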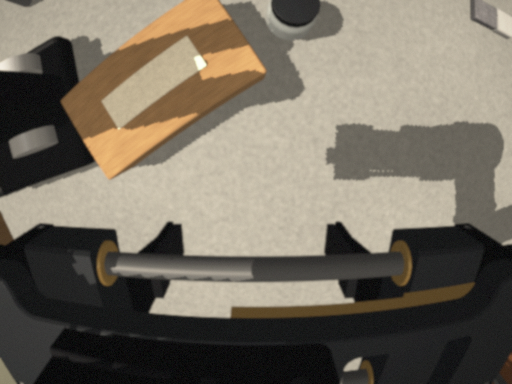

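The top view shows two bright blocks with dark mounts at (147,174) and (149,211). There is a green look-alike at (116,170), two plain blocks at (187,190) and (194,239), the holder at about (285,185), and the stand with the wedge at about (365,170). I'll confirm these in crops.

```bash
python3 - <<'E'
from h import *
crop('top0',90,120,230,260,5,'c1');crop('top0',250,130,400,240,5,'c2');crop('side0',180,120,360,300,4,'c3')
E
```

```text
(no output)
```

View pics/c1.png

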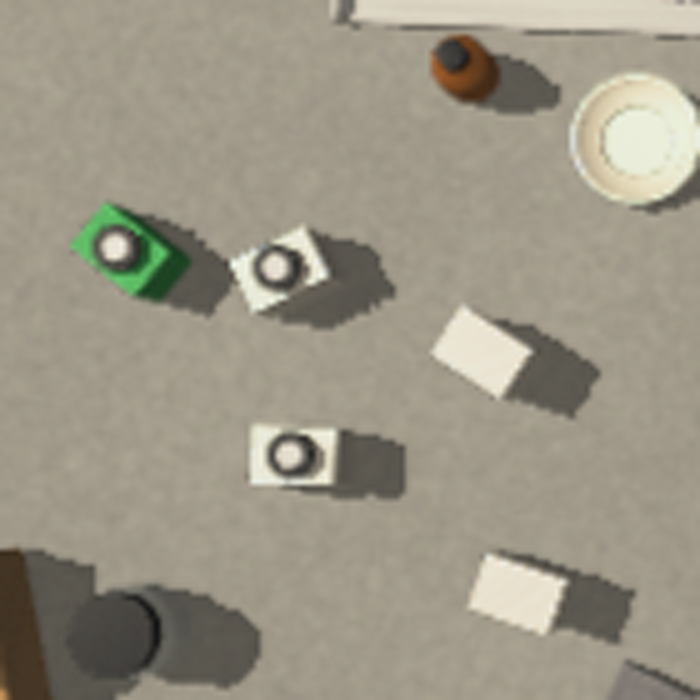

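View pics/c2.png

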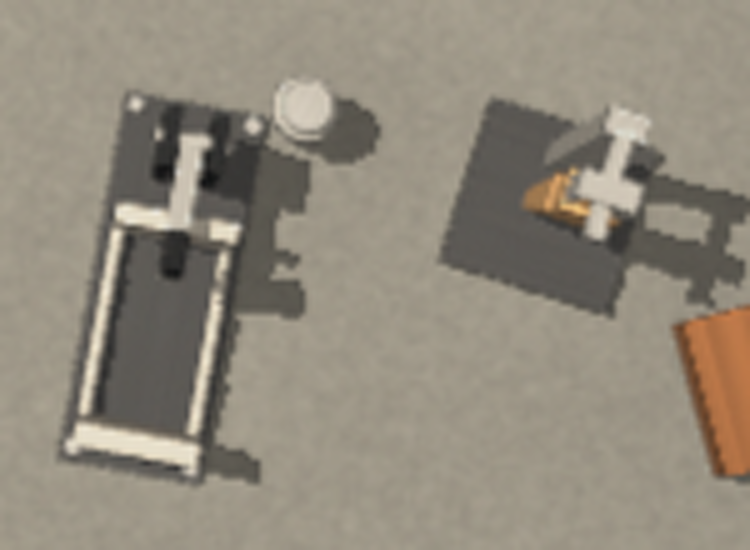

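View pics/c3.png

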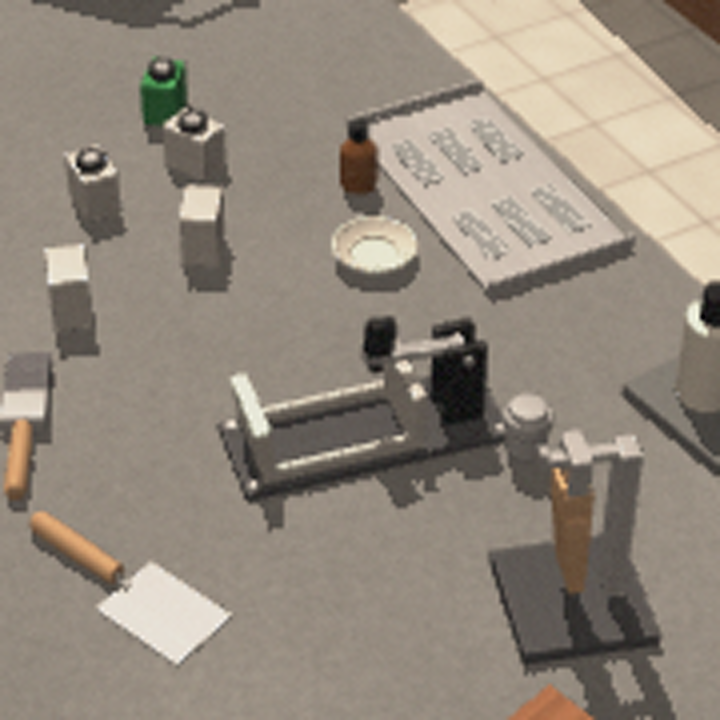

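Crop c1 confirms two specimens at top (147,174) and (149,211). The green block at (116,170) is the look-alike. The plain blanks are at (187,190) and (194,239), so I need both specimens and one blank. Next I'll measure poses from depth.

```bash
cat >> h.py <<'E'
def blobs(P,zlo,zhi,box,grid=0.001,minA=150):
    m=(P[...,2]>zlo)&(P[...,2]<zhi)&(P[...,0]>box[0])&(P[...,0]<box[1])&(P[...,1]>box[2])&(P[...,1]<box[3])
    n,l=cv2.connectedComponents(m.astype(np.uint8))
    out=[]
    for i in range(1,n):
        q=P[l==i]
        if len(q)<20: continue
        (cx,cy),(w,h),a=cv2.minAreaRect((q[:,:2]*1000).astype(np.float32))
        if w<h: a+=90; w,h=h,w
        vu=np.argwhere(l==i).mean(0)
        out.append((vu[::-1].round(),round(cx,1),round(cy,1),round(w,1),round(h,1),round((a+90)%180-90,1),round(np.median(q[:,2])*1000,1),len(q)))
    return out
E
python3 - <<'E'
from h import *
P=cloud(load('top0'))
print('floor',np.nanmedian(P[300:330,280:350,2]))
for z in[(0.042,0.064)]:
  for b in blobs(P,*z,(0.3,0.8,-0.5,0.5)):print(b)
print('side')
P=cloud(load('side0'))
for b in blobs(P,0.046,0.064,(0.3,0.8,-0.5,0.5)):print(b)
E
```

```text
floor -0.0008842103535673385
(array([182., 133.]), 738.3, 264.0, 36.4, 30.2, -38.9, np.float64(49.2), 73)
(array([310., 152.]), 674.5, -136.6, 40.4, 39.0, 37.8, np.float64(54.4), 148)
(array([114., 170.]), 625.0, 477.3, 53.0, 36.4, 50.0, np.float64(51.0), 189)
(array([145., 174.]), 610.6, 377.9, 52.6, 37.0, -63.2, np.float64(50.7), 200)
(array([186., 190.]), 558.0, 250.7, 52.9, 35.9, 56.7, np.float64(56.3), 202)
(array([148., 211.]), 496.2, 367.9, 52.3, 34.2, 89.0, np.float64(51.0), 194)
(array([271., 216.]), 476.0, -13.3, 41.3, 8.5, 78.2, np.float64(61.1), 24)
(array([193., 238.]), 409.6, 229.0, 53.4, 35.9, 70.6, np.float64(56.8), 213)
(array([120., 246.]), 387.0, 459.3, 53.6, 30.0, 5.2, np.float64(46.3), 55)
side
(array([220., 138.]), 622.7, 471.6, 63.2, 32.8, 49.5, np.float64(53.1), 55)
(array([228., 151.]), 609.3, 373.0, 55.6, 38.0, -59.4, np.float64(52.0), 68)
(array([167., 156.]), 384.6, 456.7, 54.2, 35.6, -6.0, np.float64(55.1), 52)
(array([269., 156.]), 734.4, 257.1, 40.0, 32.9, 44.7, np.float64(51.0), 37)
(array([202., 161.]), 493.0, 361.9, 52.7, 36.5, 89.5, np.float64(51.8), 67)
(array([230., 171.]), 558.6, 249.9, 64.9, 36.8, 57.3, np.float64(56.4), 105)
(array([196., 187.]), 408.4, 225.4, 61.4, 35.0, 71.1, np.float64(56.6), 107)
(array([282., 218.]), 595.1, -65.3, 61.8, 12.6, -89.6, np.float64(54.6), 39)
(array([296., 215.]), 645.8, -85.6, 36.5, 11.9, -9.8, np.float64(55.3), 36)
(array([312., 223.]), 673.1, -141.2, 39.4, 35.5, -43.3, np.float64(55.2), 87)
(array([245., 229.]), 461.4, -57.5, 30.6, 14.4, -88.0, np.float64(58.1), 28)
(array([333., 259.]), 641.8, -306.9, 26.8, 15.0, 76.2, np.float64(56.2), 33)
(array([323., 262.]), 603.6, -299.3, 36.0, 13.3, -83.8, np.float64(55.7), 28)
```

```bash
python3 - <<'E'
from h import *
for f in['top0','side0']:
  P=cloud(load(f));x,y,z=P[...,0],P[...,1],P[...,2]
  reg=(x>0.42)&(x<0.72)&(y>-0.13)&(y<0.03)
  for lo,hi in[(0.017,0.026)]:
    m=reg&(z>lo)&(z<hi);q=P[m]
    r=cv2.minAreaRect((q[:,:2]*1000).astype(np.float32));print(f,'rails',r,len(q))
  for lo,hi in[(0.06,0.075),(0.085,0.13)]:
    q=P[reg&(z>lo)&(z<hi)];print(lo,len(q),q.min(0).round(3),q.max(0).round(3),q.mean(0).round(3))
    r=cv2.minAreaRect((q[:,:2]*1000).astype(np.float32));print(r)
  base=reg&(z>0.004)&(z<0.013)
  q=P[base];print('base',cv2.minAreaRect((q[:,:2]*1000).astype(np.float32)),len(q))
  st=(x>0.5)&(x<0.75)&(y>-0.36)&(y<-0.17)
  for lo,hi in[(0.163,0.176),(0.178,0.23),(0.12,0.16)]:
    q=P[st&(z>lo)&(z<hi)]
    if len(q)>3:print('stand',lo,len(q),q.min(0).round(3),q.max(0).round(3),q.mean(0).round(3),cv2.minAreaRect((q[:,:2]*1000).astype(np.float32)))
E
```

```text
top0 rails ((577.5601806640625, -54.22496032714844), (87.14010620117188, 206.44410705566406), 72.91631317138672) 147
0.06 203 [ 0.454 -0.128  0.06 ] [0.668 0.007 0.075] [ 0.527 -0.041  0.066]
((570.1385498046875, -52.564796447753906), (88.57099914550781, 228.8334197998047), 73.15628051757812)
0.085 209 [ 0.565 -0.085  0.085] [ 0.671 -0.042  0.13 ] [ 0.623 -0.059  0.096]
((618.8086547851562, -54.21589660644531), (42.83979415893555, 104.14398193359375), 71.00074005126953)
base ((571.83544921875, -50.52509307861328), (156.37551879882812, 294.4610900878906), 89.4527587890625) 1300
stand 0.163 173 [ 0.58  -0.316  0.163] [ 0.656 -0.273  0.176] [ 0.62  -0.294  0.17 ] ((617.1031494140625, -293.93731689453125), (34.279579162597656, 76.4276123046875), 71.93639373779297)
stand 0.178 8 [ 0.581 -0.303  0.178] [ 0.612 -0.278  0.181] [ 0.605 -0.291  0.179] ((600.1067504882812, -287.0498352050781), (22.319805145263672, 30.75537109375), 48.435646057128906)
stand 0.12 84 [ 0.58 -0.31  0.12] [ 0.655 -0.271  0.16 ] [ 0.617 -0.285  0.139] ((617.7906494140625, -290.0240478515625), (35.21138381958008, 75.7
[... 463 characters left out ...]
105.95580291748047), 72.36729431152344)
base ((566.6010131835938, -49.46795654296875), (158.0482940673828, 292.906494140625), 89.89679718017578) 794
stand 0.163 144 [ 0.578 -0.321  0.163] [ 0.657 -0.275  0.176] [ 0.617 -0.299  0.17 ] ((615.961669921875, -297.1548767089844), (37.6081657409668, 75.65843200683594), 68.33229064941406)
stand 0.178 9 [ 0.583 -0.309  0.178] [ 0.614 -0.279  0.18 ] [ 0.603 -0.294  0.179] ((600.6793212890625, -291.4908142089844), (23.65017318725586, 27.77252197265625), 36.48617172241211)
stand 0.12 166 [ 0.589 -0.322  0.121] [ 0.65  -0.277  0.16 ] [ 0.615 -0.307  0.14 ] ((622.312744140625, -302.3998718261719), (35.72323226928711, 60.27226638793945), 70.57306671142578)
```

```bash
python3 -m crank '[[0.029,-0.0295,-0.003,0],[0.029,-0.0295,-0.003,0],[0.029,-0.0295,-0.003,0],[0.029,-0.0295,-0.003,0],[0.029,-0.0295,-0.003,0]]'; python3 -m crank '[[0.029,-0.0295,-0.003,0],[0.029,-0.0295,-0.003,0],[0.029,-0.0295,-0.003,0],[0.029,-0.0295,-0.003,0],[0.029,-0.0295,-0.003,0]]';python3 -m crank '[[0.029,-0.0295,-0.003,0],[0.029,-0.0295,-0.003,0],[0.029,-0.0295,-0.003,0],[0.029,-0.0295,-0.003,0],[0.029,-0.0295,-0.003,0]]'
```

```text
time_s: 0.57
tcp_pos: [0.3069, 0.3956, 0.2374]
ee_rot: [[-0.351, -0.937, -0.0], [-0.937, 0.351, -0.001], [0.001, 0.0, -1.0]]
wrist_force: [0.3, -0.2, -0.0]
gripper_width: 1.0
time_s: 0.98
tcp_pos: [0.3939, 0.208, 0.2528]
ee_rot: [[-0.351, -0.937, 0.0], [-0.937, 0.351, 0.0], [-0.0, -0.0, -1.0]]
wrist_force: [0.6, 0.8, 0.2]
gripper_width: 0.996
time_s: 1.4
tcp_pos: [0.4812, 0.0204, 0.2678]
ee_rot: [[-0.351, -0.936, 0.0], [-0.936, 0.351, 0.0], [-0.0, -0.0, -1.0]]
wrist_force: [1.1, 0.6, 1.1]
gripper_width: 0.997
```

```bash
for i in 1 2 3 4; do :; done; python3 -m crank '[[0,0,0,0.12],[0,0,0,0.12],[0,0,0,0.12],[0,0,0,0.12],[0,0,0,0.12]]';python3 -m crank '[[0,0,0,0.12],[0,0,0,0.12],[0,0,0,0.12],[0,0,0,0.12],[0,0,0,0.12]]';python3 -m crank '[[0,0,0,0.12],[0,0,0,0.12],[0,0,0,0.12],[0,0,0,0.12],[0,0,0,0.12]]';python3 -m crank '[[0,0,0,0.12],[0,0,0,0.12],[0,0,0,0.12],[0,0,0,0.12],[0,0,0,0.12]]';python3 -m crank '[[0,0,0,0.12],[0,0,0,0.12],[0,0,0,0.12],[0,0,0,0.12],[0,0,0,0.09]]'
cat >> h.py <<'E'
def st():
    s=sense();R=np.array(s['ee_rot']);print('t%.1f tcp'%s['time_s'],np.round(np.array(s['tcp_pos'])*1000,1),'hy %.1f'%np.degrees(np.arctan2(R[1,1],R[0,1])),'F',np.round(s['wrist_force'],1),'w',round(s['gripper_width']*87,1),'j6 %.0f'%s['joints'][5]);return s
def to(x,y,z,h=None):
    s=st();R=np.array(s['ee_rot']);d=(np.array([x,y,z])/1000-s['tcp_pos'])@R
    print('  shift mm',np.round(d*1000,1), 'turn', None if h is None else round(np.radians((np.degrees(np.arctan2(R[1,1],R[0,1]))-h+180)%360-180),3))
E
python3 - <<'E'
from h import *
st();snap('wrist','w1')
E
```

```text
time_s: 1.82
tcp_pos: [0.4808, 0.0222, 0.2672]
ee_rot: [[-0.822, -0.569, -0.001], [-0.569, 0.822, -0.0], [0.001, 0.0, -1.0]]
wrist_force: [0.3, -0.2, -0.3]
gripper_width: 0.998
time_s: 2.23
tcp_pos: [0.4807, 0.0225, 0.2673]
ee_rot: [[-1.0, -0.006, -0.001], [-0.006, 1.0, -0.0], [0.001, -0.0, -1.0]]
wrist_force: [-0.6, -0.5, -0.0]
gripper_width: 1.0
time_s: 2.65
tcp_pos: [0.4807, 0.0225, 0.2672]
ee_rot: [[-0.829, 0.56, -0.001], [0.56, 0.829, -0.0], [0.001, -0.0, -1.0]]
wrist_force: [0.1, -0.4, 0.5]
gripper_width: 1.001
time_s: 3.07
tcp_pos: [0.4807, 0.0225, 0.2673]
ee_rot: [[-0.368, 0.93, -0.001], [0.93, 0.368, -0.0], [0.0, -0.001, -1.0]]
wrist_force: [-0.0, -0.4, -0.4]
gripper_width: 0.999
time_s: 3.48
tcp_pos: [0.4807, 0.0225, 0.2673]
ee_rot: [[0.192, 0.981, -0.001], [0.981, -0.192, -0.0], [-0.0, -0.001, -1.0]]
wrist_force: [0.1, -0.4, -0.1]
gripper_width: 0.997
t3.5 tcp [480.7  22.5 267.3] hy -11.0 F [ 0.1 -0.4 -0.1] w 86.7 j6 -123
```

View pics/w1.png

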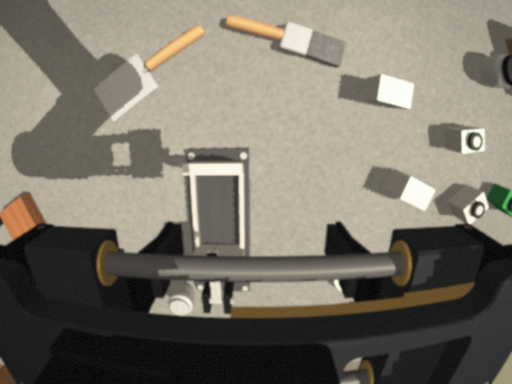

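The wrist view shows the holder upright in the picture (rails x≈193–245, near wall y≈168), so heading -11° is close to the holder's axis. I'll move forward to see all of it.

```bash
python3 -m crank '[[-0.012,0.04,0,0],[-0.012,0.04,0,0],[-0.012,0.04,0,0],[-0.012,0.04,0,0],[0,0,0,0]]'
python3 - <<'E'
from h import *
st();snap('wrist','w2')
E
```

```text
time_s: 3.95
tcp_pos: [0.6336, -0.0571, 0.2631]
ee_rot: [[0.188, 0.982, -0.003], [0.982, -0.188, -0.002], [-0.002, -0.003, -1.0]]
wrist_force: [0.3, 0.2, -1.2]
gripper_width: 1.001
t4.0 tcp [633.6 -57.1 263.1] hy -10.8 F [ 0.3  0.2 -1.2] w 87.1 j6 -110
```

View pics/w2.png

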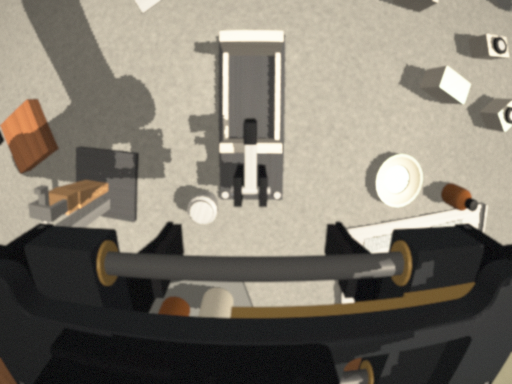

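```bash
python3 - <<'E'
from h import *
crop('w2',190,15,330,225,3,'c4')
c=load('w2');P=cloud(c);x,y,z=P[...,0]*1000,P[...,1]*1000,P[...,2]*1000
v,u=np.mgrid[:384,:512];reg=(u>205)&(u<300)&(v<215)&(v>20)
def show(n,m):
    q=P[m&reg]*1000
    if len(q)<5:print(n,len(q));return
    r=cv2.minAreaRect(q[:,:2].astype(np.float32));print(n,len(q),'mean',q.mean(0).round(1),'rect',np.round(r[0],1),np.round(r[1],1),round(r[2],1))
print('floor',np.nanmedian(P[100:140,320:360,2]))
show('rails',(z>17)&(z<26)&(v>50)&(v<140))
show('railL',(z>17)&(z<26)&(v>55)&(v<135)&(u<240)); show('railR',(z>17)&(z<26)&(v>55)&(v<135)&(u>260))
show('near',(z>50)&(z<80)&(v<60)); show('stop',(z>60)&(z<75)&(v>135)&(v<160))
show('tab',(z>108)); show('head',(z>87)&(z<100)&(v>160)); 
q=(P[(z>17)&(z<26)&(v>55)&(v<135)&(u<240)]*1000)
for nm,mm in(('L',u<240),('R',u>260)):
    m=reg&(z>17)&(z<26)&(v>55)&(v<135)&mm;p=np.polyfit(x[m],y[m],1);print(nm,np.degrees(np.arctan(p[0])))
E
```

```text
floor -0.001018906575181
rails 906 mean [536.8 -42.4  21. ] rect [538.8 -42.7] [ 76.5 120.3] 78.9
railL 368 mean [532.3 -77.2  20.9] rect [531.6 -77.2] [  5.8 107.2] 78.7
railR 369 mean [545.8  -8.7  20.9] rect [544.8  -8.5] [  6.7 107.3] 78.6
near 942 mean [470.6 -29.6  63.9] rect [469.5 -29.4] [76.4 17.2] 79.3
stop 517 mean [603.  -55.9  66.6] rect [603.  -55.6] [74.2 12.1] 78.9
tab 347 mean [580.6 -51.4 124.6] rect [580.5 -51.4] [13.2 25.1] 78.7
head 693 mean [644.3 -64.7  90.2] rect [642.5 -62.7] [41.1 54.4] 78.1
L -11.214037201031392
R -10.946508992931992
```

View pics/c4.png

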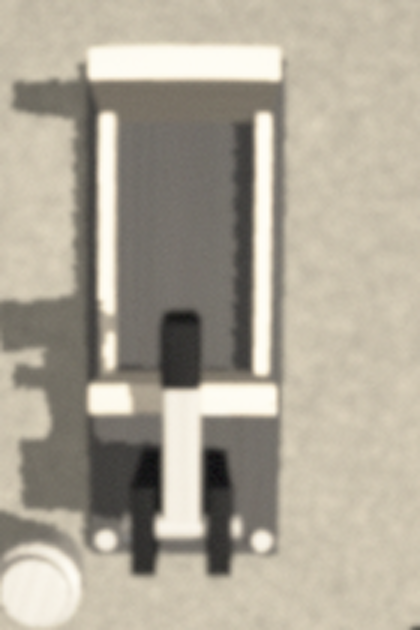

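The holder fits the given sizes: rails 5.8 × 107 mm, stop wall 74 × 12 mm, tab 13 × 25 mm. That puts row_end at about (597.1,-54.4) with heading -11.1°. The tab is at (580.5,-51.4). Next I go above the tab.

```bash
cat >> h.py <<'E'
A=np.array([np.cos(np.radians(-11.1)),np.sin(np.radians(-11.1))]);B=np.array([-A[1],A[0]]);RE=np.array([597.1,-54.4])
def hold(x,y=0): return RE+x*A+y*B
def toh(x,y,z,h=-11.1): p=hold(x,y);to(p[0],p[1],z,h)
E
python3 - <<'E'
from h import *
to(580.3,-51.2,86,-11.1)
E
```

```text
t4.0 tcp [630.9 -55.8 263.7] hy -10.8 F [-0.1 -0.7  0. ] w 86.6 j6 -110
  shift mm [ -4.7 -49.7 177.9] turn 0.005
```

```bash
python3 -m crank '[[-0.001,-0.012,0.03,0.005],[-0.001,-0.012,0.03,0],[-0.001,-0.013,0.03,0],[-0.0015,-0.0127,0.03,0],[0,0,0.02,0]]'; python3 -m crank '[[0,0,0.015,0],[0,0,0.015,0],[0,0,0.008,0],[0,0,0,0],[0,0,0,0]]'
python3 - <<'E'
from h import *
to(580.3,-51.2,86,-11.1);snap('wrist','w3');snap('side','s3');crop('side0' if 0 else 's3',230,160,330,260,6,'c5')
E
```

```text
time_s: 4.42
tcp_pos: [0.5744, -0.0488, 0.1253]
ee_rot: [[0.19, 0.982, -0.005], [0.982, -0.19, 0.001], [-0.0, -0.005, -1.0]]
wrist_force: [0.0, -0.4, -1.4]
gripper_width: 1.0
time_s: 4.83
tcp_pos: [0.5791, -0.0491, 0.09]
ee_rot: [[0.19, 0.982, 0.0], [0.982, -0.19, -0.0], [-0.0, 0.0, -1.0]]
wrist_force: [0.6, -1.9, 0.2]
gripper_width: 0.997
t4.8 tcp [579.1 -49.1  90. ] hy -10.9 F [ 0.6 -1.9  0.2] w 86.7 j6 -112
  shift mm [-1.9  1.5  4. ] turn 0.003
```

View pics/c5.png

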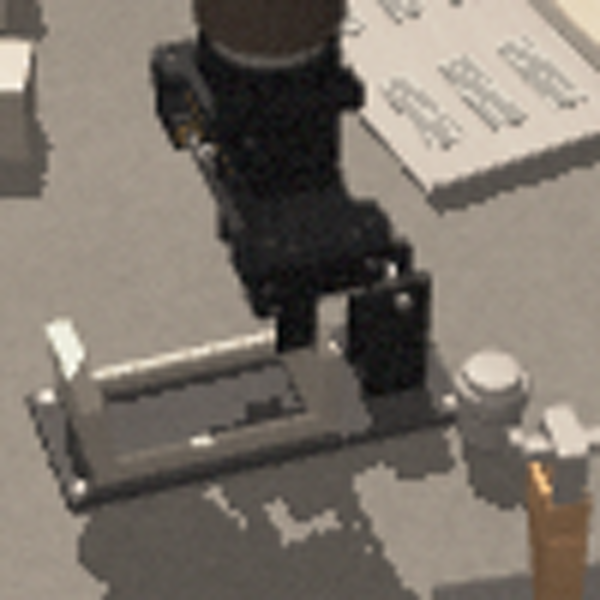

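```bash
python3 -m crank '[[-0.002,0.0015,0.003,0],[0,0,0,0],[0,0,0,0],[0,0,0,0],[0,0,0,0]]' 0; python3 -m crank '[[0,0,0,0],[0,0,0,0],[0,0,0,0],[0,0,0,0],[0,0,0,0]]'
python3 - <<'E'
from h import *
st()
E
```

```text
time_s: 5.35
tcp_pos: [0.5805, -0.0516, 0.0867]
ee_rot: [[0.191, 0.982, 0.0], [0.982, -0.191, 0.0], [0.0, 0.0, -1.0]]
wrist_force: [-0.3, -0.9, 0.6]
gripper_width: 0.706
time_s: 5.77
tcp_pos: [0.5804, -0.0515, 0.0865]
ee_rot: [[0.191, 0.982, -0.0], [0.982, -0.191, -0.0], [-0.0, -0.0, -1.0]]
wrist_force: [0.1, 0.1, 0.1]
gripper_width: 0.326
t5.8 tcp [580.4 -51.5  86.5] hy -11.0 F [0.1 0.1 0.1] w 28.3 j6 -112
```

```bash
python3 -m crank '[[0,0,0,0],[0,0,0,0],[0,0,0,0],[0,0,0,0],[0,0,0,0]]'; python3 -m crank '[[0,0.0041,-0.011,0],[0,0.0057,-0.0102,0],[0,0.0072,-0.0092,0],[0,0,0,0],[0,0,0,0]]'
python3 - <<'E'
from h import *
st()
E
```

```text
time_s: 6.18
tcp_pos: [0.5804, -0.0514, 0.0865]
ee_rot: [[0.191, 0.982, 0.0], [0.982, -0.191, 0.0], [0.0, -0.0, -1.0]]
wrist_force: [-0.4, 0.8, 0.6]
gripper_width: 0.16
time_s: 6.6
tcp_pos: [0.5955, -0.0544, 0.116]
ee_rot: [[0.192, 0.981, -0.004], [0.981, -0.192, 0.001], [-0.0, -0.004, -1.0]]
wrist_force: [-3.4, 1.8, -0.1]
gripper_width: 0.158
t6.6 tcp [595.5 -54.4 116. ] hy -11.0 F [-3.4  1.8 -0.1] w 13.7 j6 -111
```

Gripped (13.7 mm) and following the arc with only small forces. I'll continue.

```bash
python3 -m crank '[[0,0.0085,-0.0081,0],[0,0.0096,-0.0067,0],[0,0.0105,-0.0052,0],[0,0.0111,-0.0036,0],[0,0.0115,-0.0018,0]]'; python3 -m crank '[[0,0.0117,0,0],[0,0.0116,0.0016,0],[0,0.0112,0.0033,0],[0,0.008,0.0035,0],[0,0,0,0]]'
python3 - <<'E'
from h import *
st();snap('side','s4');crop('s4',230,130,330,260,5,'c6')
E
```

```text
time_s: 7.02
tcp_pos: [0.6447, -0.0641, 0.1414]
ee_rot: [[0.191, 0.982, -0.007], [0.982, -0.191, 0.001], [-0.001, -0.007, -1.0]]
wrist_force: [-4.5, 3.0, -2.3]
gripper_width: 0.157
time_s: 7.43
tcp_pos: [0.6888, -0.0728, 0.1325]
ee_rot: [[0.191, 0.982, -0.003], [0.982, -0.191, -0.0], [-0.001, -0.002, -1.0]]
wrist_force: [-2.8, 1.3, -1.9]
gripper_width: 0.157
t7.4 tcp [688.8 -72.8 132.5] hy -11.0 F [-2.8  1.3 -1.9] w 13.7 j6 -108
```

View pics/c6.png

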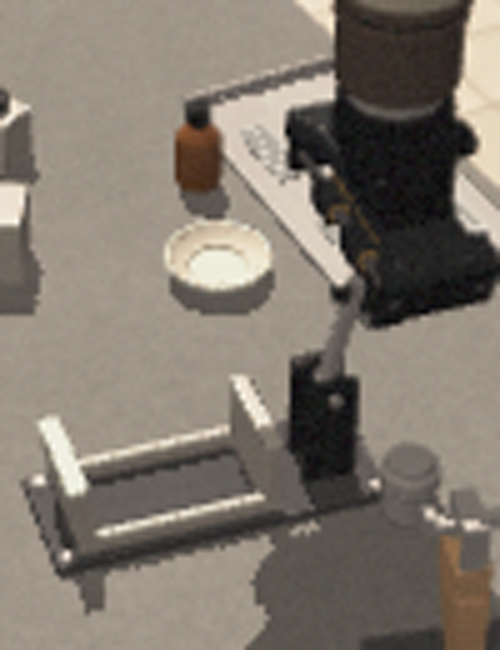

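The lever is leaning back at about 1.75 rad. I'll open, rise, and head for the blocks.

```bash
python3 -m crank '[[0,0,0,0],[0,0,0,0],[0,0,0,0],[0,0,0,0],[0,0,0,0]]' 0.087; python3 -m crank '[[0,0,-0.03,0],[0,0,-0.035,0],[0,0,-0.03,0],[0,0,-0.02,0],[0,0,0,0]]'
python3 - <<'E'
from h import *
P=hold(-18);print(P)
to(570,330,200,-11)
E
```

```text
time_s: 7.9
tcp_pos: [0.6895, -0.0727, 0.1348]
ee_rot: [[0.191, 0.982, 0.002], [0.982, -0.191, -0.0], [0.0, 0.002, -1.0]]
wrist_force: [-0.3, 0.7, 0.4]
gripper_width: 0.452
time_s: 8.32
tcp_pos: [0.6917, -0.0731, 0.2562]
ee_rot: [[0.19, 0.982, 0.013], [0.982, -0.19, -0.001], [0.002, 0.013, -1.0]]
wrist_force: [0.8, 0.8, 1.5]
gripper_width: 0.834
[579.43673205 -50.9346046 ]
t8.3 tcp [691.7 -73.1 256.2] hy -11.0 F [0.8 0.8 1.5] w 72.6 j6 -108
  shift mm [ 372.5 -196.9   54.3] turn 0.0
```

```bash
python3 -m crank '[[0.035,-0.0142,0,0],[0.035,-0.0142,0,0],[0.035,-0.0142,0,0],[0.035,-0.0142,0,0],[0.035,-0.0142,0,0]]'; python3 -m crank '[[0.035,-0.0142,0.005,0],[0.035,-0.0142,0.005,0],[0.035,-0.0142,0.005,0],[0.035,-0.0142,0.005,0],[0.035,-0.0142,0,0]]';python3 -m crank '[[0,0,0,0],[0,0,0,0]]'
cat > loc.py <<'E'
from h import *
import sys
def go(f,zlo=0.042,zhi=0.066):
    st();snap('wrist',f);P=cloud(load(f));print('floor',np.nanmedian(P[20:120,:,2]))
    for b in blobs(P,zlo,zhi,(0.3,0.8,-0.5,0.6)):
        if b[-1]>80:print(b)
go(sys.argv[1])
E
python3 loc.py w5
```

```text
time_s: 8.73
tcp_pos: [0.6521, 0.1142, 0.2487]
ee_rot: [[0.191, 0.982, 0.0], [0.982, -0.191, 0.0], [0.0, 0.0, -1.0]]
wrist_force: [0.3, -0.2, 0.7]
gripper_width: 0.994
time_s: 9.15
tcp_pos: [0.6152, 0.2995, 0.2274]
ee_rot: [[0.191, 0.982, -0.002], [0.982, -0.191, -0.001], [-0.001, -0.002, -1.0]]
wrist_force: [0.4, 0.6, 0.2]
gripper_width: 0.997
time_s: 9.32
tcp_pos: [0.6157, 0.3002, 0.228]
ee_rot: [[0.188, 0.982, -0.001], [0.982, -0.188, -0.0], [-0.001, -0.001, -1.0]]
wrist_force: [-0.5, -0.2, 0.2]
gripper_width: 0.997
t9.3 tcp [615.7 300.2 228. ] hy -10.8 F [-0.5 -0.2  0.2] w 86.7 j6 -140
floor -0.0009791382709813112
(array([429.,   6.]), 435.3, 574.1, 49.6, 15.8, 80.5, np.float64(53.9), 193)
(array([161.,  20.]), 410.4, 228.5, 53.1, 37.0, 70.5, np.float64(56.6), 1368)
(array([293.,  64.]), 496.4, 368.7, 52.7, 37.1, 87.6, np.float64(49.7), 1411)
(array([202., 136.]), 559.0, 250.3, 53.0, 36.9, 56.8, np.float64(56.8), 1490)
(array([ 18., 123.]), 471.1, -25.2, 70.5, 17.0, 79.1, np.float64(63.9), 277)
(array([393., 157.]), 625.6, 477.1, 53.6, 36.5, 52.3, np.float64(49.7), 1074)
(array([317., 159.]), 612.3, 377.9, 52.0, 36.8, -63.8, np.float64(49.6), 1310)
(array([ 29., 212.]), 599.5, -53.5, 78.1, 12.4, 72.4, np.float64(55.4), 277)
```

View pics/w5.png

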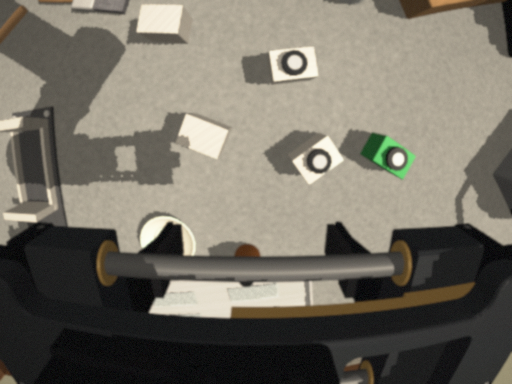

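```bash
python3 -m crank '[[0,0,0,-0.12],[0,0,0,-0.12],[0,0,0,-0.12],[0,0,0,-0.12],[0,0,0,-0.12]]';python3 -m crank '[[0,0,0,-0.046],[0,0,0,0]]'
python3 - <<'E'
from h import *
to(612.3,377.9,20,26.2)
E
```

```text
time_s: 9.78
tcp_pos: [0.617, 0.2961, 0.2291]
ee_rot: [[-0.4, 0.917, 0.0], [0.917, 0.4, 0.0], [-0.0, 0.0, -1.0]]
wrist_force: [-0.2, 0.9, -0.4]
gripper_width: 1.0
time_s: 9.95
tcp_pos: [0.617, 0.2963, 0.2292]
ee_rot: [[-0.437, 0.899, 0.0], [0.899, 0.437, 0.0], [-0.0, 0.0, -1.0]]
wrist_force: [0.3, -0.1, 0.4]
gripper_width: 1.004
t9.9 tcp [617.  296.3 229.2] hy 25.9 F [ 0.3 -0.1  0.4] w 87.4 j6 -103
  shift mm [ 75.5  31.4 209.2] turn -0.005
```

```bash
python3 -m crank '[[0.025,0.0105,0.02,-0.005],[0.025,0.0105,0.02,0],[0.0255,0.0104,0.02,0],[0,0,0.025,0],[0,0,0.025,0]]';python3 -m crank '[[0,0,0.01,0],[0,0,0,0]]'
python3 - <<'E'
from h import *
to(612.3,377.9,20,26.2);snap('side','s5');crop('s5',170,90,290,200,5,'c7')
E
```

```text
time_s: 10.37
tcp_pos: [0.6116, 0.3803, 0.1181]
ee_rot: [[-0.442, 0.897, 0.001], [0.897, 0.442, 0.001], [0.0, 0.001, -1.0]]
wrist_force: [0.0, 0.3, 0.5]
gripper_width: 0.999
time_s: 10.53
tcp_pos: [0.6102, 0.3775, 0.1055]
ee_rot: [[-0.441, 0.898, -0.005], [0.898, 0.441, -0.004], [-0.002, -0.006, -1.0]]
wrist_force: [-0.6, -0.2, 0.0]
gripper_width: 1.003
t10.5 tcp [610.2 377.5 105.5] hy 26.2 F [-0.6 -0.2  0. ] w 87.3 j6 -108
  shift mm [-0.4  2.6 85.4] turn -0.001
```

View pics/c7.png

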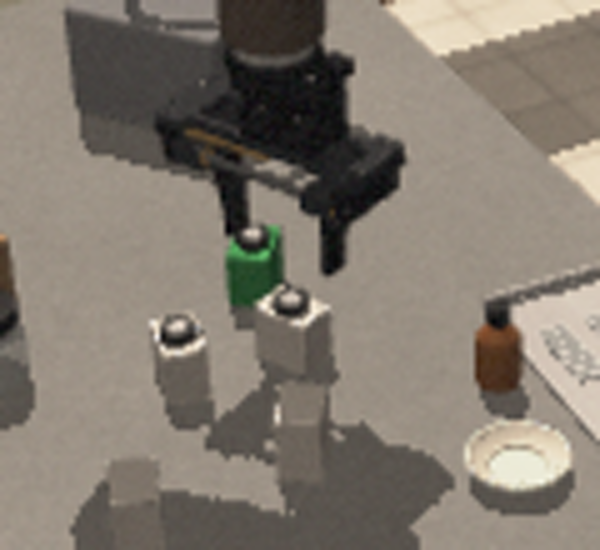

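```bash
python3 -m crank '[[0,0.001,0.025,0],[0,0.001,0.025,0],[0,0,0.02,0],[0,0,0.014,0],[0,0,0,0]]'
python3 - <<'E'
from h import *
to(612.3,377.9,20,26.2)
E
```

```text
time_s: 11.0
tcp_pos: [0.6128, 0.3792, 0.0236]
ee_rot: [[-0.441, 0.897, -0.002], [0.897, 0.441, -0.002], [-0.001, -0.003, -1.0]]
wrist_force: [-0.4, -0.8, -0.7]
gripper_width: 1.002
t11.0 tcp [612.8 379.2  23.6] hy 26.2 F [-0.4 -0.8 -0.7] w 87.2 j6 -108
  shift mm [-1.  -1.1  3.6] turn -0.0
```

```bash
python3 -m crank '[[0,-0.001,0.002,0],[0,0,0,0],[0,0,0,0],[0,0,0,0],[0,0,0,0]]' 0; python3 -m crank '[[0,0,0,0],[0,0,0,0],[0,0,0,0]]'
python3 - <<'E'
from h import *
to(612.3,377.9,20,26.2)
E
```

```text
time_s: 11.42
tcp_pos: [0.6128, 0.3805, 0.0244]
ee_rot: [[-0.443, 0.897, 0.002], [0.897, 0.443, 0.001], [0.001, 0.002, -1.0]]
wrist_force: [0.0, -0.7, 0.5]
gripper_width: 0.704
time_s: 11.67
tcp_pos: [0.6129, 0.3798, 0.0239]
ee_rot: [[-0.443, 0.896, 0.001], [0.896, 0.443, -0.0], [-0.001, 0.001, -1.0]]
wrist_force: [0.0, -2.9, 3.7]
gripper_width: 0.595
t11.7 tcp [612.9 379.8  23.9] hy 26.3 F [ 0.  -2.9  3.7] w 51.8 j6 -108
  shift mm [-1.4 -1.4  3.9] turn 0.002
```

```bash
python3 -m crank '[[0,0,-0.025,0],[0,0,-0.03,0],[0,0,-0.03,0],[0,0,-0.03,0],[0,0,0,0.12]]'; python3 -m crank '[[0,0,0,0.12],[0,0,0,0.12],[0,0,0,0.12],[0,0,0,0.12],[0,0,0,0.053]]'
python3 - <<'E'
from h import *
toh(-24,0,130)
E
```

```text
time_s: 12.08
tcp_pos: [0.6149, 0.3823, 0.1449]
ee_rot: [[-0.332, 0.943, 0.009], [0.943, 0.332, 0.007], [0.003, 0.011, -1.0]]
wrist_force: [0.9, 0.3, -1.9]
gripper_width: 0.596
time_s: 12.5
tcp_pos: [0.611, 0.3799, 0.1358]
ee_rot: [[0.198, 0.98, -0.004], [0.98, -0.198, -0.001], [-0.002, -0.003, -1.0]]
wrist_force: [-0.5, -0.6, -3.7]
gripper_width: 0.595
t12.5 tcp [611.  379.9 135.8] hy -11.4 F [-0.5 -0.6 -3.7] w 51.8 j6 -146
  shift mm [-428.6   48.6    6.4] turn -0.006
```

```bash
python3 -m crank '[[-0.038,0.0044,0,-0.006],[-0.039,0.0044,0,0],[-0.039,0.0044,0,0],[-0.039,0.0044,0,0],[-0.039,0.0044,0,0]]'; python3 -m crank '[[-0.039,0.0044,0,0],[-0.039,0.0044,0,0],[-0.039,0.0044,0,0],[-0.039,0.0044,0,0],[-0.039,0.0044,0,0]]';python3 -m crank '[[-0.039,0.0044,0,0],[0,0,0,0],[0,0,0,0]]'
python3 - <<'E'
from h import *
toh(-24,0,130);toh(-24,0,33);snap('wrist','w6')
E
```

```text
time_s: 12.92
tcp_pos: [0.5957, 0.1838, 0.1363]
ee_rot: [[0.187, 0.982, -0.003], [0.982, -0.187, -0.0], [-0.001, -0.003, -1.0]]
wrist_force: [1.4, -0.2, -3.8]
gripper_width: 0.594
time_s: 13.33
tcp_pos: [0.5809, -0.0116, 0.1367]
ee_rot: [[0.187, 0.982, -0.003], [0.982, -0.187, 0.001], [0.0, -0.003, -1.0]]
wrist_force: [0.8, 0.5, -4.1]
gripper_width: 0.594
time_s: 13.58
tcp_pos: [0.5781, -0.0512, 0.1366]
ee_rot: [[0.192, 0.981, -0.003], [0.981, -0.192, 0.001], [0.0, -0.003, -1.0]]
wrist_force: [-0.4, 1.0, -3.3]
gripper_width: 0.596
t13.6 tcp [578.1 -51.2 136.6] hy -11.0 F [-0.4  1.  -3.3] w 51.9 j6 -112
  shift mm [ 0.6 -4.7  6.6] turn 0.001
t13.6 tcp [578.1 -51.2 136.6] hy -11.0 F [-0.4  1.  -3.3] w 51.9 j6 -112
  shift mm [  0.5  -4.5 103.6] turn 0.001
```

View pics/w6.png

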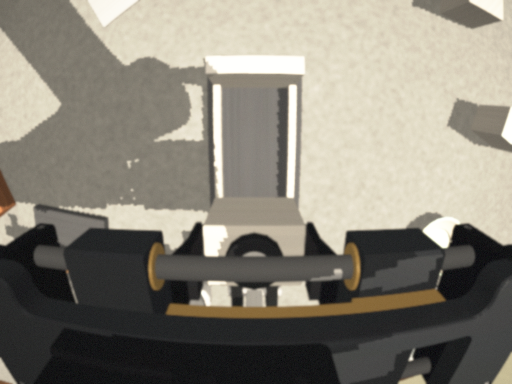

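```bash
python3 -m crank '[[0,-0.0045,0,0],[0,0,0.025,0],[0,0,0.025,0],[0,0,0.025,0],[0,0,0.01,0]]';python3 -m crank '[[0,0,0.005,0],[0,0,0,0],[0,0,0,0]]'
python3 - <<'E'
from h import *
toh(-24,0,33)
E
```

```text
time_s: 14.05
tcp_pos: [0.5723, -0.047, 0.0494]
ee_rot: [[0.186, 0.983, -0.007], [0.983, -0.186, -0.0], [-0.001, -0.007, -1.0]]
wrist_force: [-0.1, -0.9, -3.9]
gripper_width: 0.596
time_s: 14.3
tcp_pos: [0.5761, -0.0479, 0.0489]
ee_rot: [[0.186, 0.983, 0.002], [0.983, -0.186, -0.0], [0.0, 0.002, -1.0]]
wrist_force: [0.8, -0.2, -2.7]
gripper_width: 0.595
t14.3 tcp [576.1 -47.9  48.9] hy -10.7 F [ 0.8 -0.2 -2.7] w 51.8 j6 -112
  shift mm [-2.4 -2.2 15.9] turn 0.007
```

```bash
python3 -m crank '[[-0.002,-0.002,0.006,0],[0,0,0.005,0],[0,0,0.004,0],[0,0,0,0],[0,0,0,0]]'
python3 - <<'E'
from h import *
toh(-24,0,33)
E
```

```text
time_s: 14.72
tcp_pos: [0.5726, -0.0503, 0.0328]
ee_rot: [[0.187, 0.982, -0.0], [0.982, -0.187, -0.0], [-0.0, -0.0, -1.0]]
wrist_force: [-0.0, 0.1, -3.6]
gripper_width: 0.597
t14.7 tcp [572.6 -50.3  32.8] hy -10.8 F [-0.   0.1 -3.6] w 51.9 j6 -112
  shift mm [ 0.7  0.8 -0.2] turn 0.005
```

```bash
python3 -m crank '[[0,0.003,0.0005,0],[0,0.002,0,0],[0,0.001,0,0],[0,0,0,0],[0,0,0,0]]'; python3 -m crank '[[0,0.001,0.0005,0],[0,0.001,0,0],[0,0,0,0],[0,0,0,0]]'
```

```text
time_s: 15.13
tcp_pos: [0.5788, -0.0513, 0.0325]
ee_rot: [[0.187, 0.982, 0.0], [0.982, -0.187, 0.0], [0.0, 0.0, -1.0]]
wrist_force: [-0.1, 0.5, -3.5]
gripper_width: 0.596
time_s: 15.47
tcp_pos: [0.5807, -0.0516, 0.032]
ee_rot: [[0.187, 0.982, 0.0], [0.982, -0.187, -0.0], [0.0, 0.0, -1.0]]
wrist_force: [-0.3, -0.7, -3.5]
gripper_width: 0.596
```

```bash
python3 -m crank '[[0,0,0.001,0],[0,0.001,0,0],[0,0.001,0,0],[0,0,0,0],[0,0,0,0]]'; python3 -m crank '[[0,0,0.001,0],[0,0.001,0,0],[0,0.001,0,0],[0,0,0,0],[0,0,0,0]]'
```

```text
time_s: 15.88
tcp_pos: [0.581, -0.0517, 0.0319]
ee_rot: [[0.187, 0.982, -0.003], [0.982, -0.187, -0.0], [-0.001, -0.003, -1.0]]
wrist_force: [-5.5, 3.1, 5.6]
gripper_width: 0.594
time_s: 16.3
tcp_pos: [0.5812, -0.0518, 0.032]
ee_rot: [[0.187, 0.982, -0.007], [0.982, -0.187, 0.0], [-0.001, -0.006, -1.0]]
wrist_force: [-11.0, 5.5, 14.3]
gripper_width: 0.599
```

Block 1 has met both the floor and the stop wall (force 11 N in x, 14 N in z). I'll release it and rise.

```bash
python3 -m crank '[[0,-0.001,-0.0015,0],[0,0,0,0],[0,0,0,0],[0,0,0,0],[0,0,0,0]]' 0.087; python3 -m crank '[[0,0,-0.03,0],[0,0,-0.035,0],[0,0,-0.035,0],[0,0,-0.035,0],[0,0,-0.02,0]]'
python3 - <<'E'
from h import *
to(590,300,200,-11)
E
```

```text
time_s: 16.72
tcp_pos: [0.5839, -0.0523, 0.0313]
ee_rot: [[0.187, 0.982, 0.0], [0.982, -0.187, -0.0], [-0.0, 0.0, -1.0]]
wrist_force: [0.2, -1.0, 1.4]
gripper_width: 0.886
time_s: 17.13
tcp_pos: [0.5854, -0.0524, 0.1908]
ee_rot: [[0.187, 0.982, 0.006], [0.982, -0.187, -0.0], [0.001, 0.006, -1.0]]
wrist_force: [0.3, -0.0, -0.3]
gripper_width: 1.001
t17.1 tcp [585.4 -52.4 190.8] hy -10.8 F [ 0.3 -0.  -0.3] w 87.1 j6 -111
  shift mm [347.1 -61.2  -9.2] turn 0.004
```

```bash
python3 -m crank '[[0.038,-0.0065,-0.003,0],[0.038,-0.0065,-0.003,0],[0.038,-0.0065,-0.003,0],[0.038,-0.0065,-0.003,0],[0.038,-0.0065,-0.003,0]]'; python3 -m crank '[[0.038,-0.0065,0,0],[0.038,-0.0065,0,0],[0.038,-0.0065,0,0],[0.038,-0.0065,0,0],[0,0,0,0]]';python3 -m crank '[[0,0,0,0],[0,0,0,0]]'; python3 loc.py w7
```

```text
time_s: 17.55
tcp_pos: [0.5871, 0.1421, 0.2015]
ee_rot: [[0.188, 0.982, 0.0], [0.982, -0.188, -0.0], [0.0, 0.0, -1.0]]
wrist_force: [0.1, -0.9, -0.2]
gripper_width: 1.0
time_s: 17.97
tcp_pos: [0.5901, 0.3009, 0.2002]
ee_rot: [[0.182, 0.983, 0.001], [0.983, -0.182, 0.001], [0.001, 0.001, -1.0]]
wrist_force: [0.9, -0.9, 0.9]
gripper_width: 0.996
time_s: 18.13
tcp_pos: [0.5899, 0.2945, 0.2008]
ee_rot: [[0.187, 0.982, -0.001], [0.982, -0.187, -0.001], [-0.001, -0.001, -1.0]]
wrist_force: [0.9, -0.9, -0.4]
gripper_width: 1.0
t18.1 tcp [589.9 294.5 200.8] hy -10.8 F [ 0.9 -0.9 -0.4] w 87.0 j6 -141
floor -0.0009471573607047479
(array([378.,   2.]), 411.7, 472.7, 35.4, 6.9, 87.6, np.float64(45.1), 127)
(array([443.,  13.]), 430.9, 566.9, 58.4, 27.5, 63.3, np.float64(54.2), 357)
(array([162.,  32.]), 410.5, 228.6, 52.9, 36.7, 70.6, np.float64(56.7), 1649)
(array([326.,  99.]), 517.0, 386.8, 52.8, 36.2, 78.4, np.float64(49.6), 1591)
(array([ 15., 141.]), 473.6, -8.6, 37.5, 15.4, 78.7, np.float64(62.7), 222)
(array([207., 160.]), 558.6, 250.2, 51.7, 36.8, 56.7, np.float64(56.9), 1708)
(array([408., 181.]), 625.5, 477.6, 53.6, 36.8, 51.0, np.float64(49.7), 1116)
(array([ 18., 220.]), 579.8, -55.9, 64.6, 39.5, 79.2, np.float64(57.2), 756)
(array([254., 293.]), 737.7, 266.6, 36.3, 30.1, 81.5, np.float64(49.9), 456)
```

View pics/w7.png

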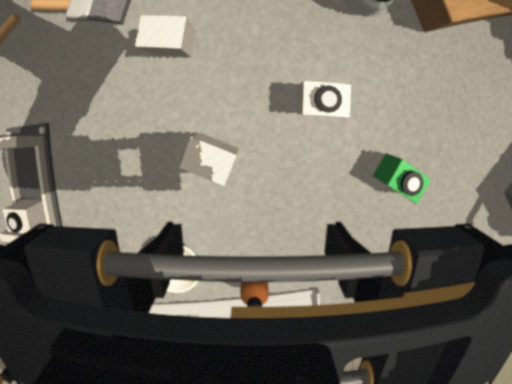

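Specimen B was knocked aside. It was at (496.4,368.7) and is now at (517,386.8) with its long side at 78.4°, white with a dark mount at w7 (327,99). I'll go for its new place.

```bash
python3 - <<'E'
from h import *
to(517,386.8,21,-11.6)
E
```

```text
t18.2 tcp [590.  293.9 201.1] hy -10.8 F [ 0.2  0.2 -0.1] w 86.9 j6 -141
  shift mm [ 77.7 -89.1 180.1] turn 0.014
```

```bash
python3 -m crank '[[0.026,-0.03,0.02,0.014],[0.026,-0.03,0.02,0],[0.0257,-0.029,0.02,0],[0,0,0.03,0],[0,0,0.02,0]]';python3 -m crank '[[0,0,0,0],[0,0,0,0]]'
python3 - <<'E'
from h import *
to(517,386.8,21,-11.6)
E
```

```text
time_s: 18.6
tcp_pos: [0.5207, 0.3828, 0.0933]
ee_rot: [[0.2, 0.98, -0.001], [0.98, -0.2, -0.001], [-0.001, -0.001, -1.0]]
wrist_force: [-0.9, -0.2, -1.1]
gripper_width: 1.004
time_s: 18.77
tcp_pos: [0.5224, 0.3815, 0.0945]
ee_rot: [[0.202, 0.979, -0.001], [0.979, -0.202, -0.002], [-0.002, -0.001, -1.0]]
wrist_force: [0.4, 0.3, 0.2]
gripper_width: 1.002
t18.8 tcp [522.4 381.5  94.5] hy -11.7 F [0.4 0.3 0.2] w 87.2 j6 -152
  shift mm [ 4.3 -6.3 73.5] turn -0.001
```

```bash
python3 -m crank '[[0.004,-0.006,0,0],[0,0,0.025,0],[0,0,0.025,0],[0,0,0.018,0],[0,0,0.004,0]]';python3 -m crank '[[0,0,0,0],[0,0,0,0]]'
python3 - <<'E'
from h import *
to(517,386.8,21,-11.6)
E
```

```text
time_s: 19.18
tcp_pos: [0.5166, 0.3872, 0.0216]
ee_rot: [[0.202, 0.979, -0.002], [0.979, -0.202, -0.001], [-0.002, -0.001, -1.0]]
wrist_force: [-0.5, -0.5, -0.5]
gripper_width: 1.001
time_s: 19.35
tcp_pos: [0.5183, 0.389, 0.0249]
ee_rot: [[0.201, 0.98, 0.003], [0.98, -0.201, 0.002], [0.003, 0.002, -1.0]]
wrist_force: [0.1, 0.1, 0.4]
gripper_width: 1.002
t19.4 tcp [518.3 389.   24.9] hy -11.6 F [0.1 0.1 0.4] w 87.2 j6 -153
  shift mm [-2.5 -0.9  3.9] turn 0.0
```

```bash
python3 -m crank '[[0,-0.001,0.002,0],[0,0,0,0],[0,0,0,0],[0,0,0,0],[0,0,0,0]]' 0; python3 -m crank '[[0,0,0,0],[0,0,0,0],[0,0,0,0]]'
python3 - <<'E'
from h import *
to(517,386.8,21,-11.6)
E
python3 -m crank '[[0,0,-0.025,0],[0,0,-0.03,0],[0,0,-0.03,0],[0,0,-0.025,0],[0,0,0,0]]'
python3 - <<'E'
from h import *
toh(-61,0,130)
E
```

```text
time_s: 19.77
tcp_pos: [0.5162, 0.3886, 0.0213]
ee_rot: [[0.201, 0.98, 0.001], [0.98, -0.201, 0.001], [0.001, 0.0, -1.0]]
wrist_force: [1.0, -0.8, -0.0]
gripper_width: 0.707
time_s: 20.02
tcp_pos: [0.516, 0.3879, 0.021]
ee_rot: [[0.201, 0.98, -0.0], [0.98, -0.201, -0.001], [-0.001, -0.0, -1.0]]
wrist_force: [-0.3, -1.6, 1.3]
gripper_width: 0.593
t20.0 tcp [516.  387.9  21. ] hy -11.6 F [-0.3 -1.6  1.3] w 51.6 j6 -153
  shift mm [-0.9  1.2  0. ] turn 0.0
time_s: 20.43
tcp_pos: [0.5186, 0.3908, 0.1367]
ee_rot: [[0.2, 0.98, 0.008], [0.98, -0.2, 0.008], [0.009, 0.006, -1.0]]
wrist_force: [1.3, 1.1, -2.3]
gripper_width: 0.594
t20.4 tcp [518.6 390.8 136.7] hy -11.5 F [ 1.3  1.1 -2.3] w 51.7 j6 -153
  shift mm [-421.   104.9    3.5] turn -0.008
```

```bash
python3 -m crank '[[-0.0382,0.0095,0,-0.004],[-0.0382,0.0095,0,0],[-0.0382,0.0095,0,0],[-0.0382,0.0095,0,0],[-0.0382,0.0095,0,0]]'; python3 -m crank '[[-0.0382,0.0095,0,0],[-0.0382,0.0095,0,0],[-0.0382,0.0095,0,0],[-0.0382,0.0095,0,0],[-0.0382,0.0095,0,0]]';python3 -m crank '[[-0.0382,0.0095,0,0],[0,0,0,0],[0,0,0,0]]'
python3 - <<'E'
from h import *
toh(-61,0,30)
E
```

```text
time_s: 20.85
tcp_pos: [0.5236, 0.1898, 0.1291]
ee_rot: [[0.197, 0.98, -0.003], [0.98, -0.197, -0.001], [-0.001, -0.002, -1.0]]
wrist_force: [1.4, -0.4, -2.8]
gripper_width: 0.596
time_s: 21.27
tcp_pos: [0.5326, -0.0066, 0.1294]
ee_rot: [[0.197, 0.98, -0.002], [0.98, -0.197, 0.0], [-0.0, -0.002, -1.0]]
wrist_force: [0.5, -0.2, -3.3]
gripper_width: 0.595
time_s: 21.52
tcp_pos: [0.5344, -0.0463, 0.1292]
ee_rot: [[0.202, 0.979, -0.003], [0.979, -0.202, 0.0], [-0.0, -0.003, -1.0]]
wrist_force: [1.0, 0.8, -2.8]
gripper_width: 0.59
t21.5 tcp [534.4 -46.3 129.2] hy -11.6 F [ 1.   0.8 -2.8] w 51.3 j6 -114
  shift mm [ 4.2  2.3 99.2] turn -0.009
```

```bash
python3 -m crank '[[0.003,0.001,0,-0.009],[0,0,0.025,0],[0,0,0.025,0],[0,0,0.025,0],[0,0,0.01,0]]';python3 -m crank '[[0,0,0,0],[0,0,0,0],[0,0,0,0]]'
python3 - <<'E'
from h import *
toh(-61,0,30)
E
```

```text
time_s: 21.93
tcp_pos: [0.5348, -0.04, 0.0423]
ee_rot: [[0.186, 0.982, -0.006], [0.982, -0.186, -0.0], [-0.002, -0.006, -1.0]]
wrist_force: [-1.4, -0.6, -3.3]
gripper_width: 0.593
time_s: 22.18
tcp_pos: [0.5387, -0.0406, 0.0472]
ee_rot: [[0.186, 0.982, 0.003], [0.982, -0.186, 0.0], [0.001, 0.003, -1.0]]
wrist_force: [-0.5, 0.7, -2.6]
gripper_width: 0.595
t22.2 tcp [538.7 -40.6  47.2] hy -10.7 F [-0.5  0.7 -2.6] w 51.7 j6 -114
  shift mm [-2.3 -1.1 17.2] turn 0.006
```

```bash
python3 -m crank '[[-0.0015,-0.001,0.006,0.003],[0,0,0.005,0],[0,0,0.003,0],[0,0,0,0],[0,0,0,0]]';python3 -m crank '[[0,0,0.0015,0],[0,0,0.0015,0],[0,0,0,0],[0,0,0,0]]'
python3 - <<'E'
from h import *
toh(-61,0,30)
E
```

```text
time_s: 22.6
tcp_pos: [0.5359, -0.0429, 0.0318]
ee_rot: [[0.191, 0.982, -0.0], [0.982, -0.191, -0.0], [-0.0, -0.0, -1.0]]
wrist_force: [-0.5, -1.0, -3.1]
gripper_width: 0.593
time_s: 22.93
tcp_pos: [0.5363, -0.0427, 0.029]
ee_rot: [[0.191, 0.982, 0.001], [0.982, -0.191, 0.0], [0.0, 0.001, -1.0]]
wrist_force: [0.3, 0.0, -1.1]
gripper_width: 0.594
t22.9 tcp [536.3 -42.7  29. ] hy -11.0 F [ 0.3  0.  -1.1] w 51.7 j6 -114
  shift mm [ 0.2  0.9 -1. ] turn 0.002
```

```bash
python3 -m crank '[[0,0.002,0.0005,0],[0,0.002,0,0],[0,0.002,0,0],[0,0,0,0],[0,0,0,0]]';python3 -m crank '[[0,0.001,0,0],[0,0.001,0,0],[0,0.001,0,0],[0,0,0,0],[0,0,0,0]]'
python3 - <<'E'
from h import *
toh(-54,0,30)
E
```

```text
time_s: 23.35
tcp_pos: [0.5399, -0.044, 0.029]
ee_rot: [[0.191, 0.982, -0.004], [0.982, -0.191, -0.001], [-0.001, -0.004, -1.0]]
wrist_force: [-6.7, 2.0, 6.4]
gripper_width: 0.593
time_s: 23.77
tcp_pos: [0.5423, -0.0447, 0.029]
ee_rot: [[0.191, 0.982, -0.005], [0.982, -0.191, -0.001], [-0.002, -0.005, -1.0]]
wrist_force: [-6.3, 2.2, 7.9]
gripper_width: 0.598
t23.8 tcp [542.3 -44.7  29. ] hy -11.0 F [-6.3  2.2  7.9] w 52.0 j6 -113
  shift mm [ 1.   1.6 -1. ] turn 0.001
```

```bash
python3 -m crank '[[0,0.001,-0.0005,0],[0,0.001,0,0],[0,0.001,0,0],[0,0,0,0],[0,0,0,0]]'
python3 - <<'E'
from h import *
toh(-54,0,30);snap('wrist','w8')
E
```

```text
time_s: 24.18
tcp_pos: [0.5435, -0.0448, 0.029]
ee_rot: [[0.192, 0.981, -0.008], [0.981, -0.192, -0.0], [-0.002, -0.008, -1.0]]
wrist_force: [-10.1, 5.6, 9.4]
gripper_width: 0.595
t24.2 tcp [543.5 -44.8  29. ] hy -11.1 F [-10.1   5.6   9.4] w 51.8 j6 -113
  shift mm [ 0.9  0.4 -1. ] turn 0.001
```

View pics/w8.png

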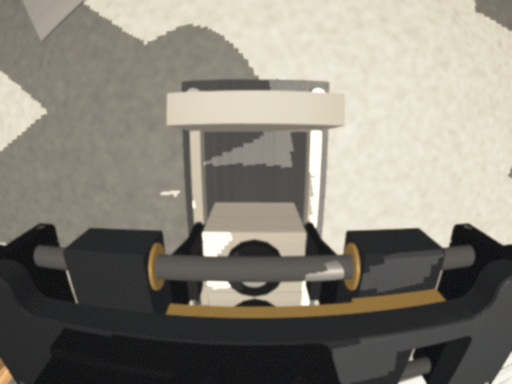

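Specimen B is home, two mounts one behind the other, with push force rising to 11 N. I'll release it and go for the blank at (558.6,250.2), which is free-standing and plain-topped.

```bash
python3 -m crank '[[0,-0.002,-0.001,0],[0,0,0,0],[0,0,0,0],[0,0,0,0],[0,0,0,0]]' 0.087; python3 -m crank '[[0,0,-0.03,0],[0,0,-0.035,0],[0,0,-0.035,0],[0,0,-0.035,0],[0,0,-0.02,0]]'
python3 - <<'E'
from h import *
to(590,230,200,-11)
E
```

```text
time_s: 24.65
tcp_pos: [0.5463, -0.0447, 0.0299]
ee_rot: [[0.191, 0.982, 0.001], [0.982, -0.191, 0.0], [0.0, 0.001, -1.0]]
wrist_force: [0.2, -0.2, 0.1]
gripper_width: 0.89
time_s: 25.07
tcp_pos: [0.5477, -0.0447, 0.1893]
ee_rot: [[0.19, 0.982, 0.007], [0.982, -0.19, 0.0], [0.001, 0.007, -1.0]]
wrist_force: [0.4, -0.0, -0.4]
gripper_width: 1.0
t25.1 tcp [547.7 -44.7 189.3] hy -11.0 F [ 0.4 -0.  -0.4] w 87.0 j6 -113
  shift mm [277.8 -10.7 -10.4] turn 0.0
```

Move there while turning after the travel.

```bash
python3 -m crank '[[0.035,0.003,0,0],[0.035,0.003,0,0],[0.035,0.003,0,0],[0.035,0.003,0,0],[0.035,0.003,0,0]]'; python3 -m crank '[[0.035,0.003,0,0],[0.035,0.003,0,0],[0.025,0.003,0,0],[0,0,0,0],[0,0,0,0]]';python3 -m crank '[[0,0,0,0],[0,0,0,0]]'; python3 loc.py w9
```

```text
time_s: 25.48
tcp_pos: [0.5944, 0.1258, 0.185]
ee_rot: [[0.191, 0.982, 0.001], [0.982, -0.191, 0.0], [0.0, 0.0, -1.0]]
wrist_force: [0.6, -0.2, 0.2]
gripper_width: 0.997
time_s: 25.9
tcp_pos: [0.6209, 0.217, 0.1839]
ee_rot: [[0.189, 0.982, -0.001], [0.982, -0.189, -0.001], [-0.001, -0.001, -1.0]]
wrist_force: [-0.2, -0.2, 0.6]
gripper_width: 1.001
time_s: 26.07
tcp_pos: [0.6207, 0.2147, 0.1848]
ee_rot: [[0.192, 0.981, -0.0], [0.981, -0.192, -0.0], [-0.0, -0.0, -1.0]]
wrist_force: [-0.4, -0.0, -0.0]
gripper_width: 0.997
t26.1 tcp [620.7 214.7 184.8] hy -11.1 F [-0.4 -0.  -0. ] w 86.7 j6 -134
floor -0.0009731655778544568
(array([233.,   1.]), 428.0, 224.5, 47.5, 3.2, 73.5, np.float64(45.5), 121)
(array([277., 118.]), 559.1, 250.1, 52.6, 36.4, 56.3, np.float64(56.9), 1979)
(array([ 33., 104.]), 470.3, -29.4, 78.4, 17.0, 79.0, np.float64(64.1), 580)
(array([465., 148.]), 625.7, 477.0, 53.9, 37.1, 51.1, np.float64(49.6), 994)
(array([ 41., 183.]), 565.8, -41.1, 81.1, 76.1, -19.3, np.float64(57.2), 2269)
```

View pics/w9.png

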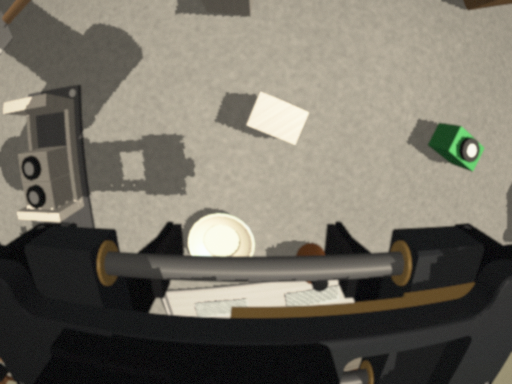

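The two specimens are in the channel at (35,168) and (36,196), and the blank is at (277,118).

```bash
python3 -m crank '[[0,0,0.01,0.12],[0,0,0.01,0.12],[0,0,0.01,0.12],[0,0,0,0.03],[0,0,0,0]]';python3 -m crank '[[0,0,0,0],[0,0,0,0]]'
python3 - <<'E'
from h import *
to(559.1,250.1,22,-33.5)
E
```

```text
time_s: 26.53
tcp_pos: [0.6205, 0.2145, 0.1545]
ee_rot: [[0.551, 0.834, -0.001], [0.834, -0.551, -0.001], [-0.001, -0.0, -1.0]]
wrist_force: [-0.1, 0.8, 0.6]
gripper_width: 0.999
time_s: 26.7
tcp_pos: [0.6212, 0.2153, 0.1556]
ee_rot: [[0.55, 0.835, 0.001], [0.835, -0.55, 0.001], [0.001, 0.001, -1.0]]
wrist_force: [0.3, -0.6, -0.0]
gripper_width: 1.003
t26.7 tcp [621.2 215.3 155.6] hy -33.3 F [ 0.3 -0.6 -0. ] w 87.3 j6 -157
  shift mm [ -5.3 -71.1 133.6] turn 0.003
```

```bash
python3 -m crank '[[-0.0025,-0.024,0.015,0.003],[-0.0025,-0.024,0.015,0],[0,-0.023,0.015,0],[0,0,0.01,0],[0,0,0,0]]';python3 -m crank '[[0,0,0,0],[0,0,0,0]]'
python3 - <<'E'
from h import *
to(559.1,250.1,22,-33.5)
E
```

```text
time_s: 27.12
tcp_pos: [0.5573, 0.2506, 0.0983]
ee_rot: [[0.551, 0.835, -0.003], [0.835, -0.551, -0.002], [-0.003, -0.001, -1.0]]
wrist_force: [-0.4, -0.4, 0.6]
gripper_width: 1.0
time_s: 27.28
tcp_pos: [0.5603, 0.2509, 0.1009]
ee_rot: [[0.552, 0.834, 0.002], [0.834, -0.553, 0.001], [0.002, 0.001, -1.0]]
wrist_force: [-0.1, -0.4, 0.2]
gripper_width: 1.001
t27.3 tcp [560.3 250.9 100.9] hy -33.5 F [-0.1 -0.4  0.2] w 87.1 j6 -163
  shift mm [-1.5 -0.7 78.9] turn -0.001
```

```bash
python3 -m crank '[[-0.001,-0.001,0.025,0],[0,0,0.025,0],[0,0,0.02,0],[0,0,0.007,0],[0,0,0,0]]';python3 -m crank '[[0,0,0,0],[0,0,0,0]]'
python3 - <<'E'
from h import *
to(559.1,250.1,22,-33.5)
E
python3 -m crank '[[0,0,0,0],[0,0,0,0],[0,0,0,0],[0,0,0,0],[0,0,0,0]]' 0; python3 -m crank '[[0,0,0,0],[0,0,0,0],[0,0,0,0]]'
python3 - <<'E'
from h import *
to(559.1,250.1,22,-33.5)
E
```

```text
time_s: 27.7
tcp_pos: [0.5575, 0.2496, 0.0216]
ee_rot: [[0.553, 0.833, -0.002], [0.833, -0.553, -0.002], [-0.003, -0.001, -1.0]]
wrist_force: [0.3, -0.2, -0.5]
gripper_width: 1.002
time_s: 27.87
tcp_pos: [0.559, 0.2511, 0.0246]
ee_rot: [[0.552, 0.834, 0.003], [0.834, -0.552, 0.002], [0.003, 0.001, -1.0]]
wrist_force: [-0.3, 0.1, 0.4]
gripper_width: 1.004
t27.9 tcp [559.  251.1  24.6] hy -33.5 F [-0.3  0.1  0.4] w 87.3 j6 -163
  shift mm [-0.8  0.6  2.6] turn -0.0
time_s: 28.28
tcp_pos: [0.5576, 0.2506, 0.0232]
ee_rot: [[0.552, 0.834, 0.0], [0.834, -0.552, 0.0], [0.0, 0.0, -1.0]]
wrist_force: [0.6, 0.7, 0.3]
gripper_width: 0.709
time_s: 28.53
tcp_pos: [0.5576, 0.2507, 0.0229]
ee_rot: [[0.552, 0.834, 0.0], [0.834, -0.552, 0.0], [0.0, 0.0, -1.0]]
wrist_force: [-0.1, -0.3, 1.4]
gripper_width: 0.594
t28.5 tcp [557.6 250.7  22.9] hy -33.5 F [-0.1 -0.3  1.4] w 51.7 j6 -163
  shift mm [0.3 1.5 1. ] turn -0.0
```

```bash
python3 -m crank '[[0,0,-0.03,0],[0,0,-0.035,0],[0,0,-0.035,-0.05],[0,0,-0.01,-0.12],[0,0,0,-0.12]]'; python3 -m crank '[[0,0,0,-0.1],[0,0,0,0],[0,0,0,0]]'
python3 - <<'E'
from h import *
toh(-95.5,0,130)
E
```

```text
time_s: 28.95
tcp_pos: [0.5592, 0.2517, 0.1368]
ee_rot: [[0.285, 0.959, 0.006], [0.959, -0.285, 0.004], [0.006, 0.005, -1.0]]
wrist_force: [0.0, -0.7, -2.5]
gripper_width: 0.595
time_s: 29.2
tcp_pos: [0.5569, 0.2502, 0.1321]
ee_rot: [[0.197, 0.98, -0.002], [0.98, -0.197, -0.001], [-0.001, -0.001, -1.0]]
wrist_force: [0.8, 0.1, -2.5]
gripper_width: 0.596
t29.2 tcp [556.9 250.2 132.1] hy -11.4 F [ 0.8  0.1 -2.5] w 51.8 j6 -141
  shift mm [-291.1    3.8    2.4] turn -0.004
```

```bash
python3 -m crank '[[-0.036,0.0005,0,-0.004],[-0.036,0.0005,0,0],[-0.036,0.0005,0,0],[-0.036,0.0005,0,0],[-0.036,0.0005,0,0]]'; python3 -m crank '[[-0.036,0.0005,0,0],[-0.036,0.0005,0,0],[-0.036,0,0,0],[0,0,0,0],[0,0,0,0]]';python3 -m crank '[[0,0,0,0],[0,0,0,0],[0,0,0,0]]'
python3 - <<'E'
from h import *
toh(-95.5,0,32)
E
```

```text
time_s: 29.62
tcp_pos: [0.5247, 0.0718, 0.1323]
ee_rot: [[0.192, 0.981, -0.001], [0.981, -0.192, -0.0], [-0.001, -0.001, -1.0]]
wrist_force: [0.4, 0.2, -2.1]
gripper_width: 0.595
time_s: 30.03
tcp_pos: [0.5053, -0.0346, 0.1324]
ee_rot: [[0.195, 0.981, -0.001], [0.981, -0.195, -0.0], [-0.0, -0.001, -1.0]]
wrist_force: [-0.0, -0.3, -1.1]
gripper_width: 0.593
time_s: 30.28
tcp_pos: [0.5064, -0.0319, 0.1327]
ee_rot: [[0.189, 0.982, -0.0], [0.982, -0.189, 0.0], [0.0, -0.0, -1.0]]
wrist_force: [-0.3, 0.1, -1.5]
gripper_width: 0.595
t30.3 tcp [506.4 -31.9 132.7] hy -10.9 F [-0.3  0.1 -1.5] w 51.8 j6 -116
  shift mm [ -4.7  -2.2 100.7] turn 0.004
```

```bash
python3 -m crank '[[-0.004,-0.002,0,0.003],[0,0,0.02,0],[0,0,0.01,0],[0,0,0,0],[0,0,0,0]]';python3 -m crank '[[0,0,0,0],[0,0,0,0],[0,0,0,0]]'
python3 - <<'E'
from h import *
toh(-95.5,0,32);snap('wrist','w10')
E
```

```text
time_s: 30.7
tcp_pos: [0.5032, -0.0361, 0.1026]
ee_rot: [[0.192, 0.981, -0.001], [0.981, -0.192, -0.001], [-0.001, -0.001, -1.0]]
wrist_force: [-1.0, 0.6, -1.9]
gripper_width: 0.592
time_s: 30.95
tcp_pos: [0.5039, -0.0362, 0.1036]
ee_rot: [[0.193, 0.981, 0.002], [0.981, -0.193, 0.0], [0.001, 0.002, -1.0]]
wrist_force: [0.6, 0.2, -2.0]
gripper_width: 0.594
t30.9 tcp [503.9 -36.2 103.6] hy -11.1 F [ 0.6  0.2 -2. ] w 51.7 j6 -115
  shift mm [ 0.  -0.7 71.6] turn -0.0
```

View pics/w10.png

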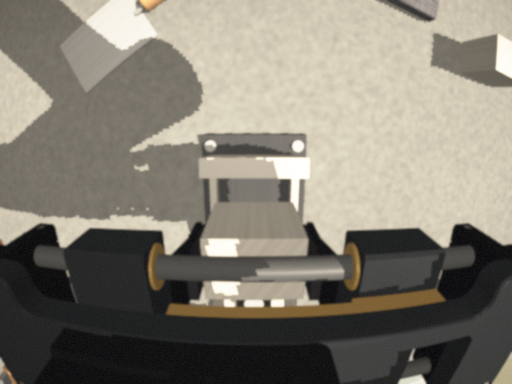

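```bash
python3 -m crank '[[0,0,0.01,0],[0,0,0.01,0],[0,0,0.01,0],[0,0,0.005,0],[0,0,0,0]]'; python3 -m crank '[[0,0,0.01,0],[0,0,0.01,0],[0,0,0.01,0],[0,0,0,0],[0,0,0,0]]'
python3 - <<'E'
from h import *
toh(-95.5,0,32)
E
```

```text
time_s: 31.42
tcp_pos: [0.5027, -0.0366, 0.067]
ee_rot: [[0.193, 0.981, -0.002], [0.981, -0.193, -0.0], [-0.001, -0.002, -1.0]]
wrist_force: [-0.5, 0.8, -2.0]
gripper_width: 0.598
time_s: 31.83
tcp_pos: [0.5036, -0.0365, 0.0382]
ee_rot: [[0.193, 0.981, -0.0], [0.981, -0.193, -0.0], [-0.0, 0.0, -1.0]]
wrist_force: [-0.2, -0.0, -2.1]
gripper_width: 0.599
t31.8 tcp [503.6 -36.5  38.2] hy -11.1 F [-0.2 -0.  -2.1] w 52.1 j6 -115
  shift mm [ 0.4 -0.3  6.2] turn -0.0
```

```bash
python3 -m crank '[[0,0,0.003,0],[0,0,0.003,0],[0,0,0.001,0],[0,0,0,0],[0,0,0,0]]'; python3 -m crank '[[0,0.001,0,0],[0,0.001,0,0],[0,0.001,0,0],[0,0.001,0,0],[0,0,0,0]]';python3 -m crank '[[0,0.001,0,0],[0,0.001,0,0],[0,0.001,0,0],[0,0,0,0],[0,0,0,0]]'
python3 - <<'E'
from h import *
toh(-90,0,32)
E
```

```text
time_s: 32.25
tcp_pos: [0.5035, -0.0364, 0.031]
ee_rot: [[0.193, 0.981, 0.0], [0.981, -0.193, 0.0], [0.0, 0.0, -1.0]]
wrist_force: [-0.1, -0.2, -2.3]
gripper_width: 0.597
time_s: 32.67
tcp_pos: [0.5076, -0.0372, 0.0309]
ee_rot: [[0.193, 0.981, 0.0], [0.981, -0.193, -0.0], [0.0, 0.0, -1.0]]
wrist_force: [0.3, 0.4, -2.3]
gripper_width: 0.596
time_s: 33.08
tcp_pos: [0.5079, -0.0375, 0.0309]
ee_rot: [[0.194, 0.981, -0.005], [0.981, -0.194, 0.0], [-0.001, -0.004, -1.0]]
wrist_force: [-7.7, 4.4, 5.4]
gripper_width: 0.599
t33.1 tcp [507.9 -37.5  30.9] hy -11.2 F [-7.7  4.4  5.4] w 52.1 j6 -115
  shift mm [ 0.6  0.8 -1.1] turn -0.001
```

```bash
python3 -m crank '[[0,0,0.001,0],[0,0.001,0,0],[0,0.001,0,0],[0,0,0,0],[0,0,0,0]]';python3 -m crank '[[0,0.001,0,0],[0,0.001,0,0],[0,0,0,0],[0,0,0,0]]'; python3 -m crank '[[0,-0.001,0,0],[0,0,0,0],[0,0,0,0],[0,0,0,0],[0,0,0,0]]' 0.087;  python3 -m crank '[[0,0,-0.03,0],[0,0,-0.035,0],[0,0,-0.035,0],[0,0,-0.035,0],[0,0,-0.03,0]]'; python3 -m crank '[[0,0.04,-0.02,0],[0,0.04,-0.02,0],[0,0.04,0,0],[0,0,0,0],[0,0,0,0]]'
python3 - <<'E'
from h import *
st();snap('wrist','w11')
P=cloud(load('w11'));
for b in blobs(P,0.042,0.075,(0.42,0.67,-0.15,0.05)):
    print(b, ((np.array(b[1:3])-RE)@np.array([A,B]).T).round(1))
E
```

```text
time_s: 33.5
tcp_pos: [0.5079, -0.0375, 0.0309]
ee_rot: [[0.194, 0.981, -0.008], [0.981, -0.194, 0.0], [-0.001, -0.008, -1.0]]
wrist_force: [-13.4, 9.0, 16.8]
gripper_width: 0.593
time_s: 33.83
tcp_pos: [0.508, -0.0376, 0.0308]
ee_rot: [[0.194, 0.981, -0.012], [0.981, -0.194, 0.0], [-0.002, -0.012, -1.0]]
wrist_force: [-18.0, 12.8, 20.3]
gripper_width: 0.594
time_s: 34.25
tcp_pos: [0.5137, -0.0385, 0.0298]
ee_rot: [[0.193, 0.981, 0.0], [0.981, -0.193, -0.0], [0.0, 0.0, -1.0]]
wrist_force: [0.1, 0.7, 0.5]
gripper_width: 0.891
time_s: 34.67
tcp_pos: [0.5137, -0.0386, 0.1973]
ee_rot: [[0.193, 0.981, 0.002], [0.981, -0.193, 0.0], [0.0, 0.002, -1.0]]
wrist_force: [0.8, 0.5, -0.2]
gripper_width: 0.999
time_s: 35.08
tcp_pos: [0.6265, -0.061, 0.2296]
ee_rot: [[0.195, 0.981, -0.003], [0.981, -0.195, -0.0], [-0.001, -0.003, -1.0]]
wrist_force: [0.0, -0.1, -1.0]
gripper_width: 0.997
t35.1 tcp [626.5 -61.  229.6] hy -11.2 F [ 0.  -0.1 -1. ] w 86.7 j6 -110
(array([254.,  37.]), 470.3, -29.6, 76.3, 18.0, 78.6, np.float64(65.2), 1307) [-1.292e+02 -1.000e-01]
(array([254., 111.]), 550.9, -44.9, 119.1, 74.6, -11.4, np.float64(64.6), 5342) [-47.2   0.4]
(array([241., 183.]), 632.1, -76.4, 10.5, 4.0, 61.0, np.float64(60.3), 65) [ 38.6 -14.9]
(array([266., 185.]), 641.8, -51.7, 17.8, 8.2, -46.0, np.float64(63.8), 74) [43.3 11.3]
(array([201., 215.]), 662.7, -133.8, 32.4, 14.5, -89.9, np.float64(51.8), 319) [ 79.7 -65.3]
```

View pics/w11.png

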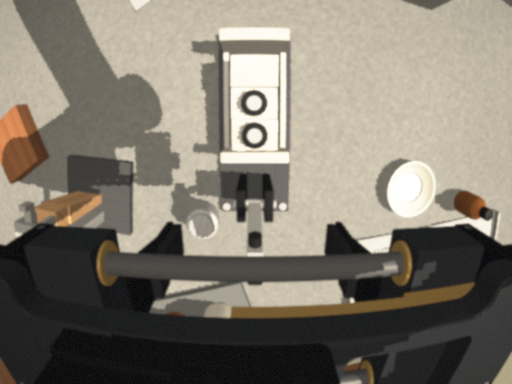

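The row is complete and home: the stop wall plus row measures 119 mm, against 120 expected. Next the wedge: I'll move to view the stand.

```bash
python3 -m crank '[[-0.037,0.018,-0.008,0],[-0.037,0.018,-0.008,0],[-0.037,0.018,-0.008,0],[-0.037,0.018,-0.008,0],[-0.037,0.018,-0.004,0]]';python3 -m crank '[[-0.037,0.018,0,0],[0,0,0,0],[0,0,0,0],[0,0,0,0],[0,0,0,0]]'
python3 - <<'E'
from h import *
st();snap('wrist','w12')
E
```

```text
time_s: 35.55
tcp_pos: [0.6773, -0.2597, 0.27]
ee_rot: [[0.192, 0.981, 0.002], [0.981, -0.192, -0.001], [-0.0, 0.002, -1.0]]
wrist_force: [1.2, 0.1, 1.2]
gripper_width: 1.001
time_s: 35.97
tcp_pos: [0.6879, -0.2967, 0.2686]
ee_rot: [[0.192, 0.981, 0.0], [0.981, -0.192, 0.0], [0.0, 0.0, -1.0]]
wrist_force: [0.9, 0.2, -0.2]
gripper_width: 0.994
t36.0 tcp [ 687.9 -296.7  268.6] hy -11.0 F [ 0.9  0.2 -0.2] w 86.5 j6 -90
```

View pics/w12.png

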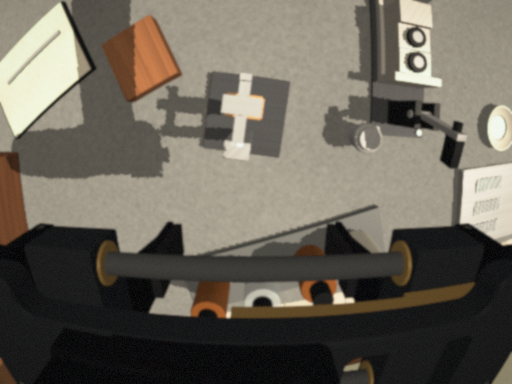

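```bash
python3 - <<'E'
from h import *
crop('w12',190,60,310,180,6,'c8')
P=cloud(load('w12'));x,y,z=P[...,0]*1000,P[...,1]*1000,P[...,2]*1000
v,u=np.mgrid[:384,:512];reg=(u>190)&(u<310)&(v<180)&(v>60)
for lo,hi in[(105,150),(150,165),(165,173),(173,185),(150,190)]:
    q=P[reg&(z>lo)&(z<hi)]*1000
    if len(q)<8:print(lo,len(q));continue
    r=cv2.minAreaRect(q[:,:2].astype(np.float32));print(lo,len(q),q.mean(0).round(1),np.round(r[0],1),np.round(r[1],1),round(r[2],1))
for r in range(70,162,4):
    print(r,[('%d'%z[r,c] if z[r,c]==z[r,c] else '-') for c in range(214,276,4)])
E
```

```text
105 227 [ 615.2 -291.2  135.8] [ 618.4 -293.5] [37.7 44.6] 72.1
150 30 [ 634.5 -297.3  158.5] [ 617.1 -287. ] [21.3 59. ] 55.9
165 936 [ 630.2 -298.9  168.9] [ 619.  -295.8] [26.4 72.8] 69.4
173 836 [ 606.  -290.7  175.1] [ 599.1 -288.4] [34.2 35.9] 70.0
150 1802 [ 619.1 -295.1  171.6] [ 617.7 -295.2] [34.1 75.5] 69.7
70 ['0', '0', '-3', '-1', '0', '-1', '0', '-1', '-2', '-1', '-1', '0', '-2', '0', '-1', '-3']
74 ['12', '12', '11', '12', '13', '11', '0', '176', '175', '175', '-1', '-1', '0', '0', '-1', '0']
78 ['13', '12', '12', '13', '13', '13', '12', '176', '175', '175', '13', '13', '13', '12', '12', '-1']
82 ['12', '13', '12', '13', '12', '11', '12', '169', '170', '169', '12', '13', '13', '12', '12', '12']
86 ['11', '13', '14', '12', '11', '11', '11', '168', '169', '164', '12', '12', '13', '13', '13', '12']
90 ['12', '12', '12', '11', '13', '14', '12', '170', '168', '12', '12', '12', '13', '15', '12', '11']
94 ['11', '13', '11', '141', '141', '139', '169', '168', '169', '12', '12', '12', '13', '14', '13', '12']
98 ['13', '13', '13', '174', '175', '176', '176', '174', '174', '175',
[... 938 characters left out ...]
, '170', '168', '168', '77', '70', '12', '12', '13', '12', '13', '12']
138 ['12', '12', '13', '13', '143', '168', '168', '168', '132', '127', '12', '12', '11', '14', '10', '13']
142 ['14', '14', '13', '167', '168', '168', '169', '169', '166', '161', '12', '11', '-', '12', '13', '14']
146 ['13', '14', '12', '167', '169', '169', '167', '169', '169', '-', '11', '12', '14', '12', '13', '12']
150 ['0', '-1', '0', '171', '169', '168', '169', '169', '168', '12', '12', '12', '14', '13', '13', '12']
154 ['0', '-1', '0', '167', '168', '168', '168', '168', '168', '0', '-1', '12', '10', '13', '12', '12']
158 ['0', '0', '-1', '-2', '169', '169', '169', '169', '169', '0', '0', '-1', '-1', '0', '-1', '-1']
```

View pics/c8.png

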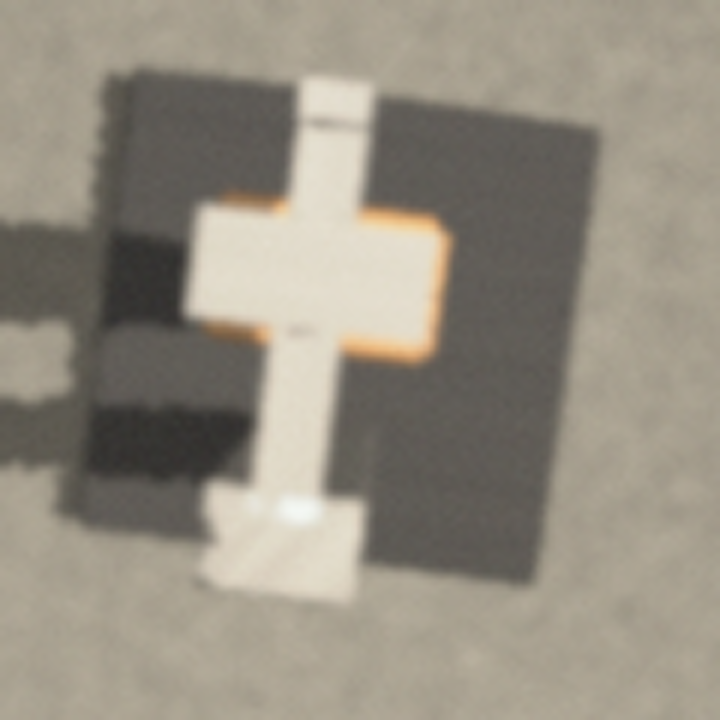

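```bash
python3 - <<'E'
from h import *
P=cloud(load('w12'));z=P[...,2]*1000
v,u=np.mgrid[:384,:512];reg=(u>190)&(u<310)&(v<180)&(v>60)
def rect(n,m):
    q=P[reg&m][:,:2]*1000;r=cv2.minAreaRect(q.astype(np.float32));print(n,len(q),np.round(r[0],1),np.round(r[1],1),round(r[2],1))
rect('loop',(z>172)&(z<180)&(v>=96)&(v<118))
rect('lip',(z>172)&(z<180)&(v<82))
rect('head',(z>136)&(z<146)&(v>88)&(v<122))
rect('headloop',(z>136)&(z<180)&(v>=90)&(v<122)&~((z>164)&(z<171.5)))
m=reg&(z>164)&(z<172)&(((v>82)&(v<96))|((v>119)&(v<136)))
q=P[m][:,:2]*1000;rect('bar',m)
vx,vy,x0,y0=cv2.fitLine(q.astype(np.float32),cv2.DIST_L2,0,.01,.01).ravel();print('bar dir',np.degrees(np.arctan(vy/vx)),x0,y0)
rect('post',(z>160)&(z<172)&(v>142))
E
```

```text
loop 746 [ 608.2 -291.7] [34.2 16.5] 70.1
lip 85 [ 584.8 -283.5] [9.3 6.1] 77.5
head 153 [ 608.3 -291.4] [35.4 24.2] 72.5
headloop 910 [ 608.3 -291.4] [35.4 24.2] 72.5
bar 323 [ 611.3 -292.5] [ 9.7 47.2] 71.7
bar dir -18.743671 611.8173 -292.7791
post 434 [ 646.1 -304.4] [23.3 15.9] 70.7
```

The wedge head is at (608.3,-291.5), measured 35.4 × 24.2 mm against 36 × 24 given. Loop top is about 176 mm and the bar heading -18.7°. I must grip across y, straddling the bar, with the fingertips just above the blade's shoulder (z≈118).

```bash
python3 - <<'E'
from h import *
to(608.3,-291.5,118.5,-18.7)
E
```

```text
t36.0 tcp [ 688.2 -296.5  268.9] hy -11.0 F [ 0.7  0.3 -0.4] w 87.0 j6 -90
  shift mm [-10.4 -79.4 150.3] turn 0.134
```

```bash
python3 -m crank '[[-0.005,-0.026,0.01,0],[-0.0054,-0.027,0.01,0],[0,-0.0262,0.01,0],[0,0,0.01,0.067],[0,0,0.01,0.067]]';python3 -m crank '[[0,0,0.01,0],[0,0,0,0],[0,0,0,0],[0,0,0,0]]'
python3 - <<'E'
from h import *
to(608.3,-291.5,118.5,-18.7)
E
```

```text
time_s: 36.43
tcp_pos: [0.6072, -0.2914, 0.2195]
ee_rot: [[0.324, 0.946, 0.002], [0.946, -0.324, -0.0], [0.0, 0.002, -1.0]]
wrist_force: [0.5, 1.1, 0.5]
gripper_width: 1.003
time_s: 36.77
tcp_pos: [0.6094, -0.2928, 0.2086]
ee_rot: [[0.321, 0.947, 0.001], [0.947, -0.32, -0.001], [-0.0, 0.001, -1.0]]
wrist_force: [0.1, 0.0, 0.1]
gripper_width: 1.001
t36.8 tcp [ 609.4 -292.8  208.6] hy -18.7 F [0.1 0.  0.1] w 87.1 j6 -97
  shift mm [ 0.9 -1.5 90.1] turn 0.0
```

```bash
python3 -m crank '[[0.0005,-0.001,0.02,0],[0,0,0.02,0],[0,0,0.02,0],[0,0,0,0],[0,0,0,0]]'
python3 - <<'E'
from h import *
to(608.3,-291.5,118.5,-18.7);snap('wrist','w13');snap('side','s13');crop('s13',280,180,380,300,5,'c9')
E
```

```text
time_s: 37.18
tcp_pos: [0.6079, -0.2923, 0.1476]
ee_rot: [[0.322, 0.947, -0.002], [0.947, -0.322, -0.0], [-0.001, -0.001, -1.0]]
wrist_force: [0.8, -0.2, 0.4]
gripper_width: 1.003
t37.2 tcp [ 607.9 -292.3  147.6] hy -18.8 F [ 0.8 -0.2  0.4] w 87.2 j6 -97
  shift mm [ 0.9  0.1 29.1] turn -0.001
```

View pics/w13.png

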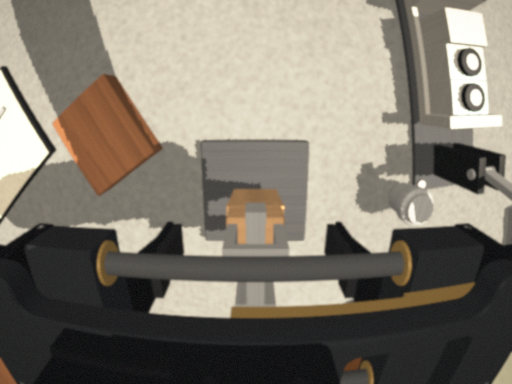

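View pics/c9.png

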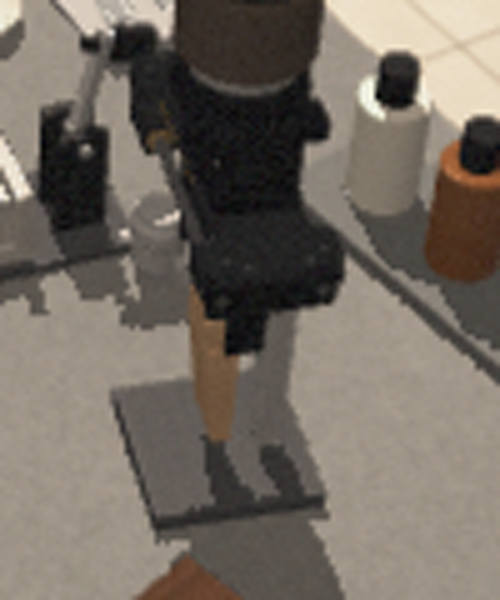

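The fingers straddle the wedge centrally (wedge at wrist pixels 228–285). I'll go down the last 29 mm and close.

```bash
python3 -m crank '[[0.0005,0,0.012,0],[0,0,0.01,0],[0,0,0.006,0],[0,0,0,0],[0,0,0,0]]'
python3 - <<'E'
from h import *
to(608.3,-291.5,118.5,-18.7)
E
```

```text
time_s: 37.7
tcp_pos: [0.6078, -0.2918, 0.1192]
ee_rot: [[0.322, 0.947, -0.001], [0.947, -0.322, 0.0], [-0.0, -0.001, -1.0]]
wrist_force: [-0.0, -0.1, -0.2]
gripper_width: 0.998
t37.7 tcp [ 607.8 -291.8  119.2] hy -18.8 F [-0.  -0.1 -0.2] w 86.8 j6 -97
  shift mm [0.4 0.4 0.7] turn -0.002
```

```bash
python3 -m crank '[[0,0,0,0],[0,0,0,0],[0,0,0,0],[0,0,0,0],[0,0,0,0]]' 0;python3 -m crank '[[0,0,0,0],[0,0,0,0],[0,0,0,0],[0,0,0,0],[0,0,0,0]]'; python3 -m crank '[[0,0,0,0],[0,0,0,0]]'
```

```text
time_s: 38.12
tcp_pos: [0.6082, -0.2919, 0.1202]
ee_rot: [[0.322, 0.947, 0.0], [0.947, -0.322, -0.0], [0.0, 0.0, -1.0]]
wrist_force: [0.4, -0.1, 0.5]
gripper_width: 0.707
time_s: 38.53
tcp_pos: [0.6081, -0.2918, 0.1199]
ee_rot: [[0.322, 0.947, 0.0], [0.947, -0.322, 0.0], [0.0, 0.0, -1.0]]
wrist_force: [0.1, -0.1, -0.2]
gripper_width: 0.409
time_s: 38.7
tcp_pos: [0.6081, -0.2918, 0.1199]
ee_rot: [[0.322, 0.947, -0.0], [0.947, -0.322, 0.0], [0.0, -0.0, -1.0]]
wrist_force: [-0.2, 0.4, 0.5]
gripper_width: 0.412
```

Gripped at 35.8 mm, and the head is 36. I'll rise 13 mm and then go back 50 mm.

```bash
python3 -m crank '[[0,0,-0.005,0],[0,0,-0.005,0],[0,0,-0.0035,0],[0,0,0,0],[0,0,0,0]]'; python3 -m crank '[[0,-0.008,0,0],[0,-0.011,0,0],[0,-0.012,0,0],[0,-0.012,0,0],[0,-0.01,0,0]]'; python3 -m crank '[[0,-0.006,0,0],[0,-0.005,-0.01,0],[0,0,-0.02,0],[0,0,-0.02,0],[0,0,0,0]]'
python3 - <<'E'
from h import *
st();snap('wrist','w14');snap('side','s14');crop('s14',250,150,400,300,4,'c10')
E
```

```text
time_s: 39.12
tcp_pos: [0.6083, -0.2918, 0.1339]
ee_rot: [[0.322, 0.947, 0.001], [0.947, -0.322, -0.0], [0.0, 0.001, -1.0]]
wrist_force: [0.5, -0.0, 0.4]
gripper_width: 0.413
time_s: 39.53
tcp_pos: [0.5562, -0.2742, 0.133]
ee_rot: [[0.323, 0.947, -0.001], [0.947, -0.323, 0.001], [0.0, -0.001, -1.0]]
wrist_force: [-0.6, -0.4, -1.6]
gripper_width: 0.413
time_s: 39.95
tcp_pos: [0.5501, -0.2724, 0.189]
ee_rot: [[0.321, 0.947, 0.009], [0.947, -0.321, -0.004], [-0.001, 0.01, -1.0]]
wrist_force: [0.7, -0.2, -0.0]
gripper_width: 0.411
t40.0 tcp [ 550.1 -272.4  189. ] hy -18.7 F [ 0.7 -0.2 -0. ] w 35.8 j6 -98
```

View pics/c10.png

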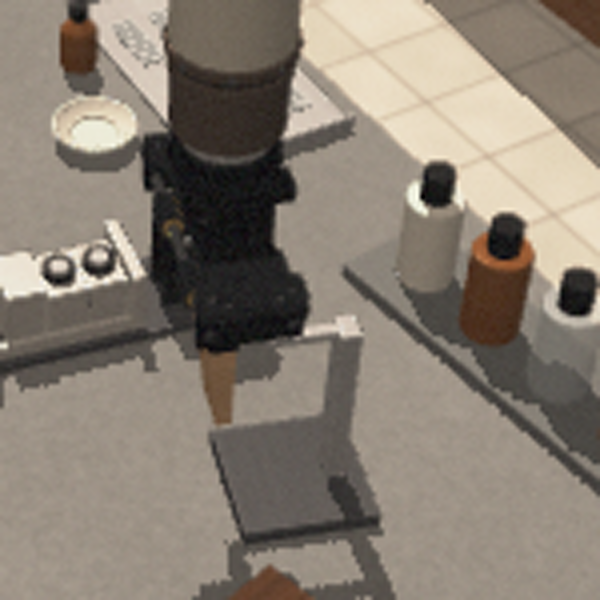

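View pics/w14.png

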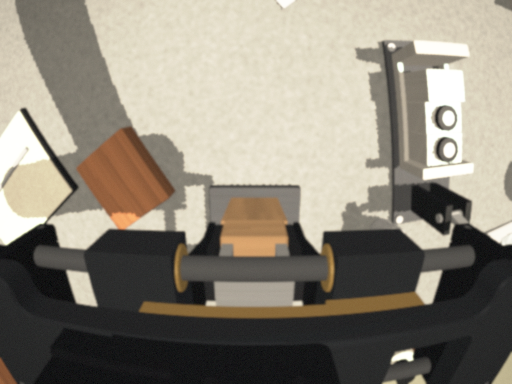

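The wedge is off the hook and held straight, and the row is untouched. Next I carry it over the gap mouth.

```bash
python3 -m crank '[[0.029,-0.0206,0,0],[0.0295,-0.0206,0,0],[0.0295,-0.0206,0,0],[0.0295,-0.0206,0,0],[0.0295,-0.0206,0,0]]';python3 -m crank '[[0.0295,-0.0206,0,0],[0.0285,-0.021,0,0],[0,0,0,-0.067],[0,0,0,-0.066],[0,0,0,0]]';python3 -m crank '[[0,0,0,0],[0,0,0,0],[0,0,0,0]]'
python3 - <<'E'
from h import *
toh(-120,0,170)
E
```

```text
time_s: 40.47
tcp_pos: [0.4958, -0.0975, 0.1821]
ee_rot: [[0.323, 0.946, -0.003], [0.946, -0.323, 0.0], [-0.001, -0.003, -1.0]]
wrist_force: [1.1, 0.5, -1.5]
gripper_width: 0.409
time_s: 40.88
tcp_pos: [0.4759, -0.0298, 0.1826]
ee_rot: [[0.191, 0.982, -0.002], [0.982, -0.191, -0.0], [-0.001, -0.002, -1.0]]
wrist_force: [-0.3, -0.4, -1.5]
gripper_width: 0.412
time_s: 41.13
tcp_pos: [0.4765, -0.031, 0.183]
ee_rot: [[0.196, 0.981, -0.001], [0.981, -0.196, -0.0], [-0.0, -0.001, -1.0]]
wrist_force: [-0.3, -0.3, -1.8]
gripper_width: 0.415
t41.1 tcp [476.5 -31.  183. ] hy -11.3 F [-0.3 -0.3 -1.8] w 36.1 j6 -117
  shift mm [ 0.2  2.8 13. ] turn -0.003
```

```bash
python3 -m crank '[[0,0.0025,0.01,-0.003],[0,0,0.008,0],[0,0,0,0],[0,0,0,0],[0,0,0,0]]'
python3 - <<'E'
from h import *
toh(-120,0,170);snap('wrist','w15');snap('side','s15');crop('s15',220,160,320,250,6,'c11')
crop('w15',180,150,340,300,5,'c12')
E
```

```text
time_s: 41.55
tcp_pos: [0.4792, -0.0312, 0.1652]
ee_rot: [[0.191, 0.982, -0.001], [0.982, -0.191, -0.0], [-0.0, -0.0, -1.0]]
wrist_force: [0.2, 0.4, -1.0]
gripper_width: 0.412
t41.5 tcp [479.2 -31.2 165.2] hy -11.0 F [ 0.2  0.4 -1. ] w 35.9 j6 -117
  shift mm [-0.1  0.2 -4.8] turn 0.001
```

View pics/c11.png

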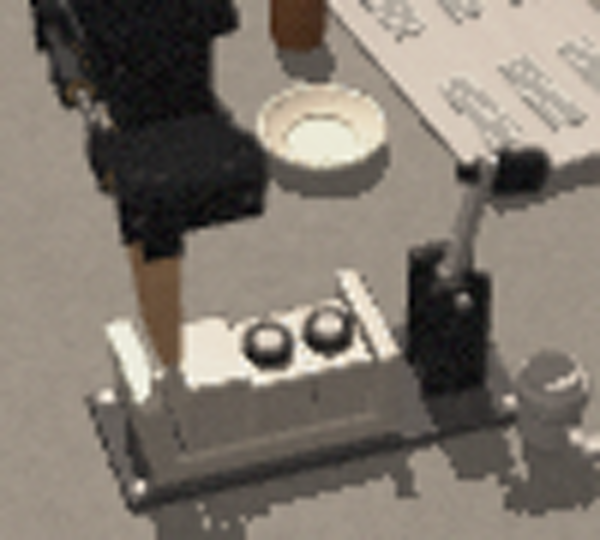

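View pics/c12.png

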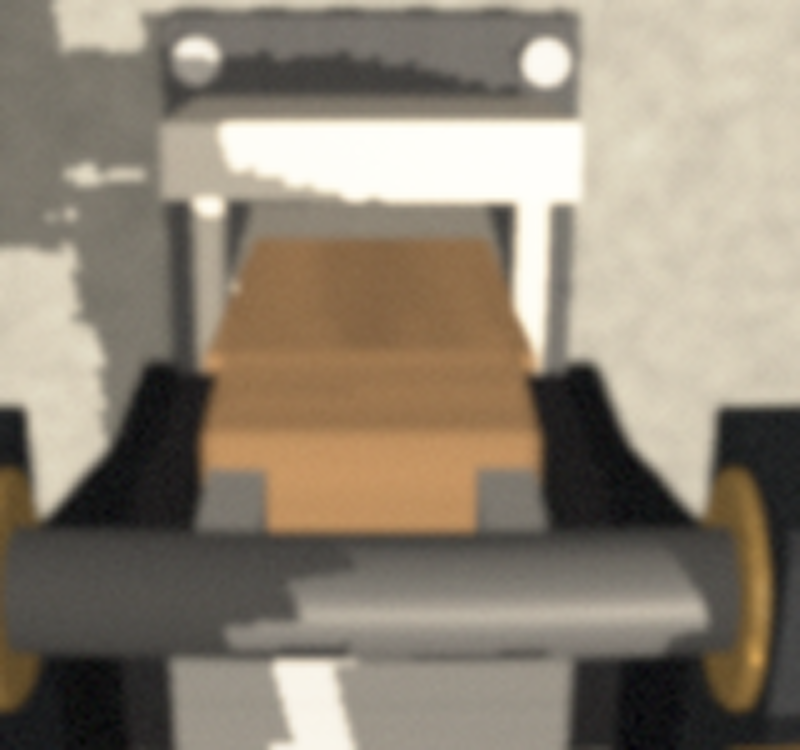

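```bash
python3 - <<'E'
from h import *
P=cloud(load('w15'));
for col in(245,255,265):
  for r in range(170,250,2):
    p=P[r,col]*1000;h=(p[:2]-RE);print(col,r,round(h@A,1),round(h@B,1),round(p[2],1)) if col==255 else 0
E
```

```text
255 170 -132.6 1.5 20.7
255 172 -135.2 1.4 43.1
255 174 -137.6 1.3 62.6
255 176 -136.4 1.3 65.7
255 178 -134.6 1.3 66.0
255 180 -132.8 1.3 66.3
255 182 -131.0 1.3 66.1
255 184 -129.0 1.3 65.7
255 186 -127.7 1.3 68.0
255 188 -125.3 1.3 66.0
255 190 -107.3 1.6 8.2
255 192 -107.2 1.5 15.9
255 194 -107.0 1.5 22.9
255 196 -107.3 1.5 31.4
255 198 -121.3 1.2 83.8
255 200 -122.5 1.2 93.3
255 202 -123.9 1.2 103.0
255 204 -124.5 1.1 109.8
255 206 -125.5 1.1 117.7
255 208 -126.6 1.1 125.2
255 210 -126.9 1.1 130.4
255 212 -127.7 1.0 136.6
255 214 -128.8 1.0 143.6
255 216 -129.0 1.0 148.0
255 218 -129.9 1.0 153.9
255 220 -132.1 0.9 163.0
255 222 -132.4 0.9 166.8
255 224 -132.0 0.9 168.9
255 226 -132.6 0.9 173.4
255 228 -131.6 0.9 173.8
255 230 -131.5 0.9 176.4
255 232 -131.9 0.9 180.0
255 234 -131.7 0.9 182.2
255 236 -131.2 0.9 183.7
255 238 -130.7 0.9 185.1
255 240 -129.4 0.9 184.8
255 242 -129.0 0.9 186.4
255 244 -127.8 0.9 186.4
255 246 -126.7 0.9 186.5
255 248 -125.5 0.9 186.3
```

In one picture, the row face is at -107.2, the wall's inner edge at -125.0, and the tip spans -121 to -109. It is central, so I'll lower it.

```bash
python3 -m crank '[[0,0,0.008,0],[0,0,0.008,0],[0,0,0.008,0],[0,0,0.005,0],[0,0,0,0]]';python3 -m crank '[[0,0.0005,0.005,0],[0,0,0.005,0],[0,0,0,0],[0,0,0,0]]'
python3 - <<'E'
from h import *
toh(-120,0,112)
E
```

```text
time_s: 42.07
tcp_pos: [0.4785, -0.0311, 0.1349]
ee_rot: [[0.191, 0.982, -0.002], [0.982, -0.191, -0.001], [-0.001, -0.002, -1.0]]
wrist_force: [0.6, 0.7, -1.9]
gripper_width: 0.41
time_s: 42.4
tcp_pos: [0.4795, -0.0312, 0.1262]
ee_rot: [[0.191, 0.982, -0.001], [0.982, -0.191, -0.0], [-0.0, -0.001, -1.0]]
wrist_force: [0.4, -0.2, -1.2]
gripper_width: 0.414
t42.4 tcp [479.5 -31.2 126.2] hy -11.0 F [ 0.4 -0.2 -1.2] w 36.0 j6 -117
  shift mm [-0.2 -0.1 14.2] turn 0.002
```

```bash
python3 -m crank '[[0,0,0.005,0],[0,0.0005,0.004,0],[0,0,0.003,0],[0,0,0,0],[0,0,0,0]]';python3 -m crank '[[0,0,0.002,0],[0,0,0.001,0],[0,0,0,0],[0,0,0,0]]'
python3 - <<'E'
from h import *
toh(-120,0,112)
E
```

```text
time_s: 42.82
tcp_pos: [0.4806, -0.0312, 0.1143]
ee_rot: [[0.191, 0.982, 0.001], [0.982, -0.191, -0.0], [0.0, 0.001, -1.0]]
wrist_force: [1.1, -0.5, -1.2]
gripper_width: 0.413
time_s: 43.15
tcp_pos: [0.4809, -0.0312, 0.1121]
ee_rot: [[0.191, 0.982, 0.002], [0.982, -0.191, 0.0], [0.0, 0.002, -1.0]]
wrist_force: [1.0, 0.2, 3.7]
gripper_width: 0.412
t43.1 tcp [480.9 -31.2 112.1] hy -11.0 F [1.  0.2 3.7] w 35.8 j6 -117
  shift mm [-0.4 -1.5  0.1] turn 0.002
```

Contact comes exactly at the expected height. Now I drive it, stepping down until about 18 N.

```bash
python3 -m crank '[[0,0,0.001,0],[0,0,0.001,0],[0,0,0,0],[0,0,0,0]]';python3 -m crank '[[0,0,0.001,0],[0,0,0.001,0],[0,0,0,0],[0,0,0,0]]'
```

```text
time_s: 43.48
tcp_pos: [0.481, -0.0312, 0.1118]
ee_rot: [[0.19, 0.982, 0.002], [0.982, -0.19, -0.0], [0.0, 0.002, -1.0]]
wrist_force: [-3.7, 0.9, 15.0]
gripper_width: 0.408
time_s: 43.82
tcp_pos: [0.4811, -0.0312, 0.1116]
ee_rot: [[0.19, 0.982, 0.003], [0.982, -0.19, -0.001], [-0.0, 0.003, -1.0]]
wrist_force: [-6.8, 0.8, 26.3]
gripper_width: 0.412
```

```bash
python3 -m crank '[[0,0,0,0],[0,0,0,0],[0,0,-0.002,0],[0,0,-0.002,0],[0,0,0,0]]'; python3 -m crank '[[0,0,0,0],[0,0,0,0],[0,0,0,0],[0,0,0,0],[0,0,0,0]]' 0.087; python3 -m crank '[[0,0,0,0],[0,0,-0.02,0],[0,0,-0.03,0],[0,0,-0.03,0],[0,0,-0.03,0]]'
python3 - <<'E'
from h import *
st();snap('wrist','w16');snap('side','s16');crop('s16',220,160,320,250,6,'c13');crop('w16',180,130,340,280,5,'c14')
E
```

```text
time_s: 44.23
tcp_pos: [0.4809, -0.0312, 0.1117]
ee_rot: [[0.191, 0.982, 0.002], [0.982, -0.191, 0.0], [0.001, 0.002, -1.0]]
wrist_force: [2.5, -1.2, 2.2]
gripper_width: 0.408
time_s: 44.65
tcp_pos: [0.4796, -0.0312, 0.111]
ee_rot: [[0.191, 0.982, -0.001], [0.982, -0.191, -0.0], [-0.0, -0.001, -1.0]]
wrist_force: [-0.4, -0.4, 0.1]
gripper_width: 0.706
time_s: 45.07
tcp_pos: [0.4797, -0.0313, 0.2225]
ee_rot: [[0.191, 0.982, -0.001], [0.982, -0.191, -0.0], [-0.0, -0.001, -1.0]]
wrist_force: [1.0, 0.4, 0.1]
gripper_width: 0.987
t45.1 tcp [479.7 -31.3 222.5] hy -11.0 F [1.  0.4 0.1] w 85.8 j6 -117
```

View pics/c13.png

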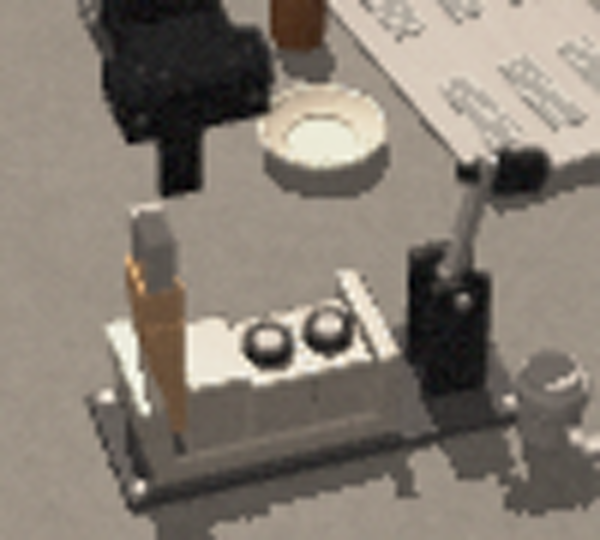

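View pics/w16.png

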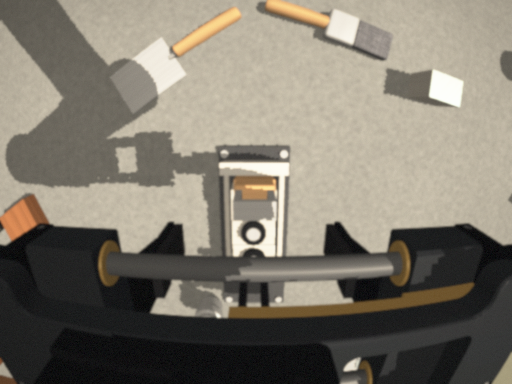

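The wedge stands upright in the gap with the head at about 112.7 mm above the floor. To be sure it is firm, I'll give it a second drive on the loop top with shut fingers.

```bash
python3 -m crank '[[0,0.001,0,0],[0,0,0,0],[0,0,0,0],[0,0,0,0],[0,0,0,0]]' 0;python3 -m crank '[[0,0,0.015,0],[0,0,0.015,0],[0,0,0.01,0],[0,0,0,0],[0,0,0,0]]';python3 -m crank '[[0,0,0,0],[0,0,0,0],[0,0,0.004,0],[0,0,0.004,0],[0,0,0,0]]'
python3 - <<'E'
from h import *
toh(-119,0,168)
E
```

```text
time_s: 45.58
tcp_pos: [0.4807, -0.0315, 0.2204]
ee_rot: [[0.191, 0.982, -0.002], [0.982, -0.191, -0.001], [-0.001, -0.002, -1.0]]
wrist_force: [-0.5, -0.5, 0.1]
gripper_width: 0.706
time_s: 46.0
tcp_pos: [0.4809, -0.0315, 0.1809]
ee_rot: [[0.191, 0.982, -0.002], [0.982, -0.191, -0.001], [-0.001, -0.002, -1.0]]
wrist_force: [0.3, 0.1, 0.6]
gripper_width: 0.323
time_s: 46.42
tcp_pos: [0.4806, -0.0314, 0.1727]
ee_rot: [[0.191, 0.982, -0.001], [0.982, -0.191, 0.0], [-0.0, -0.001, -1.0]]
wrist_force: [-0.1, -0.2, -0.8]
gripper_width: 0.017
t46.4 tcp [480.6 -31.4 172.7] hy -11.0 F [-0.1 -0.2 -0.8] w 1.5 j6 -117
  shift mm [-0.1 -0.2  4.7] turn 0.001
```

```bash
python3 -m crank '[[0,0,0.002,0],[0,0,0.002,0],[0,0,0.001,0],[0,0,0,0],[0,0,0,0]]';python3 -m crank '[[0,0,0.0005,0],[0,0,0.0005,0],[0,0,0,0],[0,0,0,0]]'
```

```text
time_s: 46.83
tcp_pos: [0.4812, -0.0314, 0.1684]
ee_rot: [[0.191, 0.982, 0.0], [0.982, -0.191, 0.0], [0.0, 0.0, -1.0]]
wrist_force: [-0.3, 0.4, -0.0]
gripper_width: 0.007
time_s: 47.17
tcp_pos: [0.4813, -0.0314, 0.1683]
ee_rot: [[0.191, 0.982, 0.001], [0.982, -0.191, -0.0], [-0.0, 0.001, -1.0]]
wrist_force: [-2.5, 0.8, 6.0]
gripper_width: 0.007
```

```bash
python3 -m crank '[[0,0,0.001,0],[0,0,0.001,0],[0,0,0,0],[0,0,0,0]]';python3 -m crank '[[0,0,0.0005,0],[0,0,0,0],[0,0,0,0],[0,0,0,0]]'
```

```text
time_s: 47.5
tcp_pos: [0.4815, -0.0314, 0.1682]
ee_rot: [[0.19, 0.982, 0.002], [0.982, -0.19, -0.001], [-0.0, 0.002, -1.0]]
wrist_force: [-5.5, 1.1, 15.6]
gripper_width: 0.003
time_s: 47.83
tcp_pos: [0.4815, -0.0315, 0.1682]
ee_rot: [[0.19, 0.982, 0.002], [0.982, -0.19, -0.001], [-0.0, 0.002, -1.0]]
wrist_force: [-5.8, 3.2, 17.9]
gripper_width: 0.003
```

Driven again to 18 N without moving; the loop top at 168.2 puts the head at 113.2 mm above the floor. Now to the lever.

```bash
python3 -m crank '[[0,0,-0.01,0],[0,0,-0.03,0],[0,0,-0.03,0],[0,0,-0.02,0],[0,0.03,0,0]]';python3 -m crank '[[0,0.035,0,0],[0,0.035,0,0],[0,0.035,0,0],[0,0.035,0,0],[0,0,0,0]]' 0.087; python3 -m crank '[[0,0,0,0],[0,0,0,0],[0,0,0,0]]'
python3 - <<'E'
from h import *
to(689,-72.9,132.5,-11);snap('wrist','w17');snap('side','s17');crop('s17',230,130,330,250,6,'c15')
P=cloud(load('w17'));z=P[...,2]
E
```

```text
time_s: 48.25
tcp_pos: [0.5102, -0.0368, 0.2611]
ee_rot: [[0.189, 0.982, 0.01], [0.982, -0.189, 0.002], [0.004, 0.009, -1.0]]
wrist_force: [0.2, 1.1, 0.1]
gripper_width: 0.009
time_s: 48.67
tcp_pos: [0.6525, -0.0648, 0.2512]
ee_rot: [[0.192, 0.981, -0.002], [0.981, -0.192, -0.001], [-0.001, -0.002, -1.0]]
wrist_force: [0.6, 0.6, -1.3]
gripper_width: 0.298
time_s: 48.92
tcp_pos: [0.6471, -0.0637, 0.2554]
ee_rot: [[0.191, 0.982, 0.0], [0.982, -0.191, 0.0], [0.0, 0.0, -1.0]]
wrist_force: [-0.0, 0.7, 0.2]
gripper_width: 0.524
t48.9 tcp [647.1 -63.7 255.4] hy -11.0 F [-0.   0.7  0.2] w 45.6 j6 -110
  shift mm [ -1.   42.9 122.9] turn 0.0
```

View pics/w17.png

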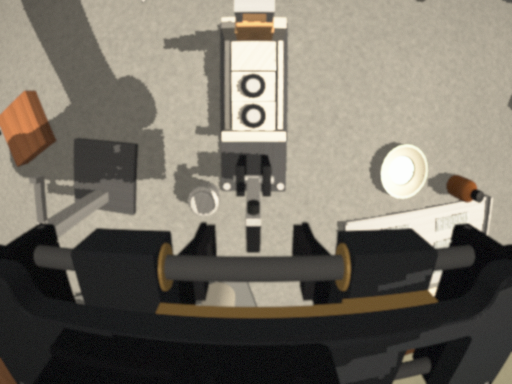

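View pics/c15.png

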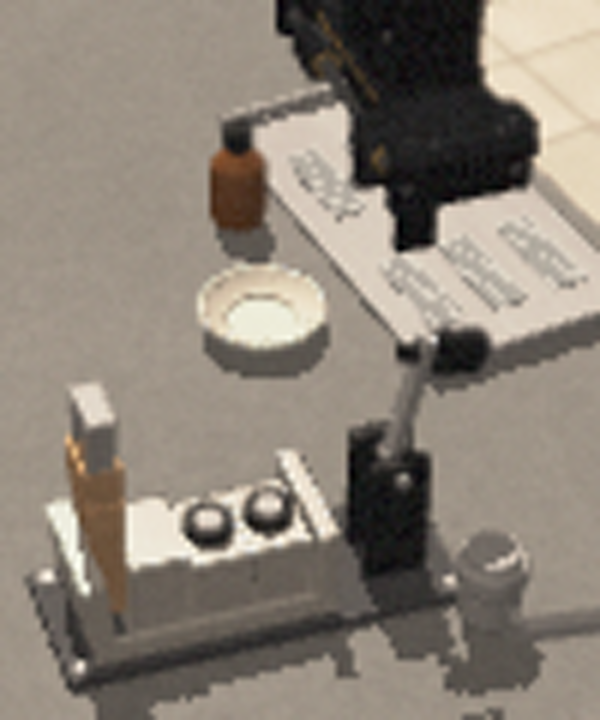

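The lever still leans back (tab at wrist (253,235)) and the wedge is unchanged. I'll go down over the tab.

```bash
python3 -m crank '[[-0.001,0.022,0.01,0],[0,0.021,0.01,0],[0,0,0.015,0],[0,0,0.015,0],[0,0,0.015,0]]' 0.06;python3 -m crank '[[0,0,0.02,0],[0,0,0.02,0],[0,0,0.01,0],[0,0,0,0],[0,0,0,0]]'
python3 - <<'E'
from h import *
to(689,-72.9,132.5,-11)
E
```

```text
time_s: 49.43
tcp_pos: [0.6897, -0.0728, 0.1901]
ee_rot: [[0.191, 0.982, 0.001], [0.982, -0.191, 0.0], [0.001, 0.001, -1.0]]
wrist_force: [0.0, -0.1, -0.5]
gripper_width: 0.683
time_s: 49.85
tcp_pos: [0.69, -0.073, 0.1406]
ee_rot: [[0.19, 0.982, 0.0], [0.982, -0.19, -0.001], [-0.0, 0.0, -1.0]]
wrist_force: [-0.1, 0.6, -1.1]
gripper_width: 0.685
t49.9 tcp [690.  -73.  140.6] hy -11.0 F [-0.1  0.6 -1.1] w 59.6 j6 -108
  shift mm [-0.  -1.   8.1] turn 0.0
```

```bash
python3 -m crank '[[0,-0.001,0.006,0],[0,0,0.002,0],[0,0,0,0],[0,0,0,0],[0,0,0,0]]' 0;python3 -m crank '[[0,0,0,0],[0,0,0,0],[0,0,0,0],[0,0,0,0],[0,0,0,0]]'
python3 - <<'E'
from h import *
to(689,-72.9,132.5,-11)
E
```

```text
time_s: 50.27
tcp_pos: [0.6893, -0.0729, 0.1325]
ee_rot: [[0.191, 0.982, 0.001], [0.982, -0.191, -0.0], [0.0, 0.001, -1.0]]
wrist_force: [-0.2, -0.2, 0.2]
gripper_width: 0.396
time_s: 50.68
tcp_pos: [0.6891, -0.0728, 0.1321]
ee_rot: [[0.191, 0.982, 0.0], [0.982, -0.191, 0.0], [0.0, 0.0, -1.0]]
wrist_force: [-0.2, 0.4, 0.5]
gripper_width: 0.16
t50.7 tcp [689.1 -72.8 132.1] hy -11.0 F [-0.2  0.4  0.5] w 13.9 j6 -108
  shift mm [-0.1 -0.1 -0.4] turn -0.0
```

```bash
python3 -m crank '[[0,-0.008,-0.0035,0],[0,-0.0112,-0.0033,0],[0,-0.0116,-0.0016,0],[0,-0.0117,0,0],[0,-0.0115,0.0018,0]]';python3 -m crank '[[0,-0.0111,0.0036,0],[0,-0.0105,0.0052,0],[0,-0.0096,0.0067,0],[0,-0.0085,0.0081,0],[0,0,0,0]]'
python3 - <<'E'
from h import *
to(580.4,-51.5,86,-11)
E
```

```text
time_s: 51.1
tcp_pos: [0.6395, -0.063, 0.1407]
ee_rot: [[0.19, 0.982, 0.01], [0.982, -0.19, -0.001], [0.001, 0.01, -1.0]]
wrist_force: [7.0, -2.2, -0.3]
gripper_width: 0.158
time_s: 51.52
tcp_pos: [0.5981, -0.0549, 0.1166]
ee_rot: [[0.19, 0.982, 0.006], [0.982, -0.19, -0.0], [0.001, 0.005, -1.0]]
wrist_force: [0.4, 0.4, 3.3]
gripper_width: 0.158
t51.5 tcp [598.1 -54.9 116.6] hy -11.0 F [0.4 0.4 3.3] w 13.8 j6 -111
  shift mm [ -0.1 -18.2  30.5] turn 0.001
```

```bash
python3 -m crank '[[0,-0.0072,0.0092,0],[0,-0.0057,0.0102,0],[0,-0.0041,0.008,0],[0,0,0,0],[0,0,0,0]]'; python3 -m crank '[[0,0,0.0015,0],[0,0,0.0015,0],[0,0,0,0],[0,0,0,0]]'
python3 - <<'E'
from h import *
to(580.4,-51.5,86,-11)
E
```

```text
time_s: 51.93
tcp_pos: [0.5824, -0.0518, 0.0885]
ee_rot: [[0.191, 0.982, 0.004], [0.982, -0.191, -0.0], [0.001, 0.004, -1.0]]
wrist_force: [4.2, -1.3, 1.4]
gripper_width: 0.156
time_s: 52.27
tcp_pos: [0.5815, -0.0516, 0.0856]
ee_rot: [[0.191, 0.982, 0.002], [0.982, -0.191, 0.0], [0.001, 0.002, -1.0]]
wrist_force: [2.2, -0.1, 6.0]
gripper_width: 0.157
t52.3 tcp [581.5 -51.6  85.6] hy -11.0 F [ 2.2 -0.1  6. ] w 13.7 j6 -112
  shift mm [-0.1 -1.1 -0.4] turn 0.0
```

```bash
python3 -m crank '[[0,0,0.001,0],[0,0,0.001,0],[0,0,0,0],[0,0,0,0]]'; python3 -m crank '[[0,0,0.001,0],[0,0,0,0],[0,0,0,0],[0,0,0,0]]'
```

```text
time_s: 52.6
tcp_pos: [0.581, -0.0515, 0.0834]
ee_rot: [[0.191, 0.982, 0.001], [0.982, -0.191, 0.0], [0.0, 0.001, -1.0]]
wrist_force: [0.9, 0.7, 5.7]
gripper_width: 0.158
time_s: 52.93
tcp_pos: [0.5807, -0.0514, 0.0824]
ee_rot: [[0.191, 0.982, 0.001], [0.982, -0.191, 0.0], [0.0, 0.0, -1.0]]
wrist_force: [-0.4, 1.2, 6.2]
gripper_width: 0.158
```

```bash
python3 -m crank '[[0,0,0.001,0],[0,0,0.001,0],[0,0,0,0],[0,0,0,0]]'; python3 -m crank '[[0,0,0.001,0],[0,0,0,0],[0,0,0,0],[0,0,0,0]]'
```

```text
time_s: 53.27
tcp_pos: [0.5803, -0.0514, 0.0802]
ee_rot: [[0.191, 0.982, -0.0], [0.982, -0.191, 0.0], [0.0, -0.001, -1.0]]
wrist_force: [-0.5, 0.9, 6.0]
gripper_width: 0.156
time_s: 53.6
tcp_pos: [0.5803, -0.0514, 0.0801]
ee_rot: [[0.191, 0.982, -0.0], [0.982, -0.191, 0.0], [0.0, -0.0, -1.0]]
wrist_force: [-2.8, 1.8, 9.8]
gripper_width: 0.154
```

The stop is reached: force rises with no more travel. I'll ease off, release and rise.

```bash
python3 -m crank '[[0,0,-0.001,0],[0,0,0,0],[0,0,0,0],[0,0,0,0],[0,0,0,0]]' 0.06; python3 -m crank '[[0,0,0,0],[0,0,0,0],[0,0,0,0],[0,0,0,0]]'; python3 -m crank '[[0,0,-0.015,0],[0,0,-0.025,0],[0,0,-0.035,0],[0,0,-0.035,0],[0,0,-0.035,0]]'; python3 -m crank '[[0,0.025,-0.01,0],[0,0.025,-0.02,0],[0,0,0,0],[0,0,0,0]]'
python3 - <<'E'
from h import *
st();snap('wrist','w18');snap('side','s18');crop('s18',220,150,330,270,6,'c16')
P=cloud(load('w18'));z=P[...,2]*1000
v,u=np.mgrid[:384,:512];m=(u>225)&(u<285)&(v<215)
q=P[m&(z>105)&(z<130)]*1000
def h(p):return ((p[:2]-RE)@np.array([A,B]).T).round(1)
r=cv2.minAreaRect(q[:,:2].astype(np.float32));print('tab',len(q),np.median(q[:,2]),r,h(np.array(r[0])))
for r_ in range(15,215,5):
    p=P[r_,254]*1000;print(r_,h(p),p[2].round(1))
E
```

```text
time_s: 54.02
tcp_pos: [0.5796, -0.0519, 0.0787]
ee_rot: [[0.191, 0.982, -0.002], [0.982, -0.191, -0.0], [-0.001, -0.002, -1.0]]
wrist_force: [-0.1, -1.2, 0.2]
gripper_width: 0.451
time_s: 54.35
tcp_pos: [0.5803, -0.0517, 0.0795]
ee_rot: [[0.191, 0.982, -0.0], [0.982, -0.191, -0.0], [-0.0, -0.0, -1.0]]
wrist_force: [-0.4, -0.0, 0.9]
gripper_width: 0.669
time_s: 54.77
tcp_pos: [0.5799, -0.0518, 0.2261]
ee_rot: [[0.191, 0.982, -0.001], [0.982, -0.191, -0.0], [-0.0, -0.001, -1.0]]
wrist_force: [0.7, -0.2, -0.1]
gripper_width: 0.687
time_s: 55.1
tcp_pos: [0.6303, -0.0613, 0.2549]
ee_rot: [[0.192, 0.981, 0.001], [0.981, -0.192, 0.001], [0.001, 0.001, -1.0]]
wrist_force: [0.3, -0.5, -0.8]
gripper_width: 0.691
t55.1 tcp [630.3 -61.3 254.9] hy -11.0 F [ 0.3 -0.5 -0.8] w 60.1 j6 -110
tab 508 117.7035504551651 ((533.3543701171875, -41.56612777709961), (39.927772521972656, 113.01155090332031), 78.69632720947266) [-65.    0.3]
15 [-1.234e+02 -1.000e-01] 166.9
20 [-1.186e+02 -1.000e-01] 167.3
25 [-1.143e+02 -1.000e-01] 166.5
30 [-1.102e+02 -1.000e-01] 164.9
35 [-113.8   -0. ] 132.9
40 [-108.9   -0. ] 132.2
45 [-106.6   -0. ] 120.0
50 [-1.073e+02  1.000e-01] 90.0
55 [-1.062e+02  1.000e-01] 64.9
60 [-1.002e+02  1.000e-01] 64.5
65 [-93.8   0.1] 66.7
70 [-88.1   0.1] 65.2
75 [-82.1   0.1] 65.1
80 [-76.1   0.1] 64.9
85 [-70.9   0.1] 55.6
90 [-64.3   0.1] 64.9
95 [-58.3   0.1] 65.8
100 [-52.4   0.1] 66.0
105 [-46.5   0.1] 64.8
110 [-40.6   0.1] 65.5
115 [-34.6   0.2] 57.7
120 [-30.8   0. ] 118.3
125 [-25.8   0.1] 117.2
130 [-20.8   0.1] 118.1
135 [-15.8   0.1] 118.8
140 [-10.6   0.1] 117.4
145 [-1.5  0.1] 84.7
150 [4.  0.1] 85.8
155 [9.8 0.1] 85.0
160 [15.7  0.1] 84.2
165 [21.3  0.1] 85.0
170 [27.2  0.2] 84.3
175 [33.1  0.2] 84.0
180 [39.   0.2] 84.0
185 [44.8  0.2] 84.7
190 [50.5  0.2] 85.6
195 [56.7  0.2] 85.0
200 [87.7  0.3] 6.4
205 [97.8  0.4] -0.8
210 [105.5   0.4] -0.3
```

View pics/w18.png

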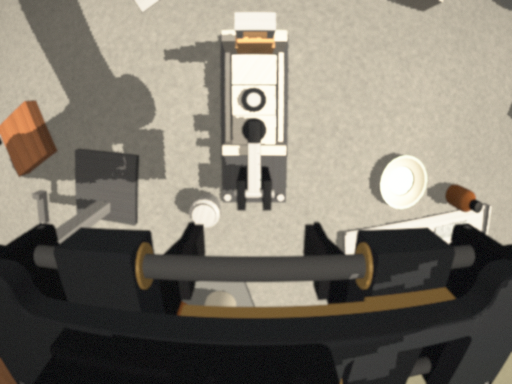

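View pics/c16.png

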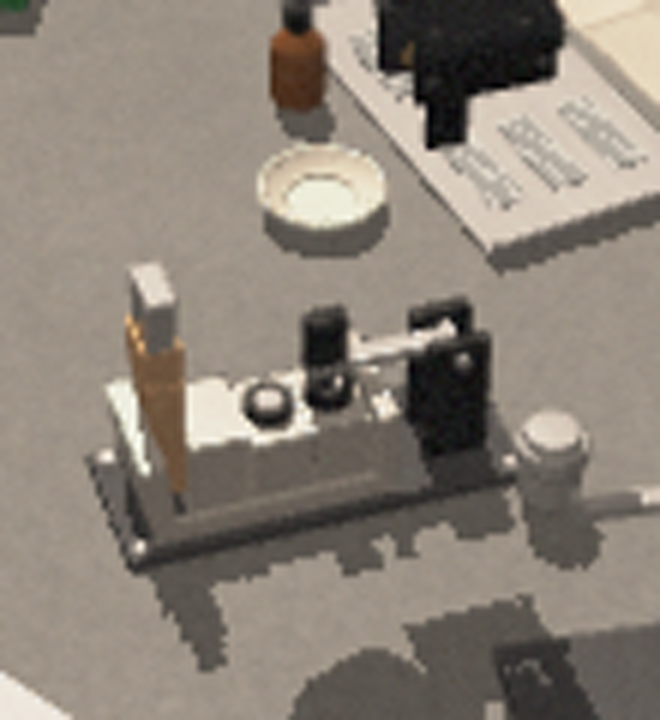

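The lever arm is level: its top reads 84–85.8 mm from pivot to tab. The wedge and row are unchanged. As insurance I'll give the wedge one last push of 18 N before handing in.

```bash
python3 -m crank '[[0,-0.03,0,0],[0,-0.03,0,0],[0,-0.03,0,0],[0,-0.03,0,0],[0,-0.03,0,0]]' 0;python3 -m crank '[[0,0,0.01,0],[0,0,0.015,0],[0,0,0.015,0],[0,0,0.015,0],[0,0,0,0]]';python3 -m crank '[[0,0,0,0],[0,0,0,0],[0,0,0.01,0],[0,0,0,0],[0,0,0,0]]'
python3 - <<'E'
from h import *
to(481,-31.4,168.2,-11)
E
```

```text
time_s: 55.62
tcp_pos: [0.4793, -0.0326, 0.2532]
ee_rot: [[0.191, 0.982, -0.003], [0.982, -0.191, -0.0], [-0.001, -0.003, -1.0]]
wrist_force: [0.7, 1.3, -0.2]
gripper_width: 0.394
time_s: 56.03
tcp_pos: [0.479, -0.0329, 0.1959]
ee_rot: [[0.191, 0.981, -0.008], [0.981, -0.191, -0.001], [-0.002, -0.008, -1.0]]
wrist_force: [-0.6, 0.7, 0.4]
gripper_width: 0.04
time_s: 56.45
tcp_pos: [0.4823, -0.0327, 0.19]
ee_rot: [[0.191, 0.982, 0.0], [0.982, -0.191, -0.0], [-0.0, 0.0, -1.0]]
wrist_force: [0.1, 0.6, 0.2]
gripper_width: 0.007
t56.5 tcp [482.3 -32.7 190. ] hy -11.0 F [0.1 0.6 0.2] w 0.6 j6 -116
  shift mm [ 1.  -1.5 21.8] turn -0.0
```

```bash
python3 -m crank '[[0.001,-0.001,0.006,0],[0,0,0.006,0],[0,0,0.005,0],[0,0,0,0],[0,0,0,0]]';python3 -m crank '[[0,0,0.003,0],[0,0,0.001,0],[0,0,0,0],[0,0,0,0]]'
```

```text
time_s: 56.87
tcp_pos: [0.4812, -0.0315, 0.1721]
ee_rot: [[0.191, 0.982, -0.001], [0.982, -0.191, -0.0], [-0.001, -0.001, -1.0]]
wrist_force: [-0.4, 0.5, 0.8]
gripper_width: 0.007
time_s: 57.2
tcp_pos: [0.4815, -0.0314, 0.1686]
ee_rot: [[0.191, 0.982, 0.0], [0.982, -0.191, 0.0], [0.0, 0.0, -1.0]]
wrist_force: [0.2, -0.0, 0.8]
gripper_width: 0.006
```

```bash
python3 -m crank '[[0,0,0.001,0],[0,0,0.001,0],[0,0,0.0005,0],[0,0,0,0],[0,0,0,0]]';python3 -m crank '[[0,0,0.001,0],[0,0,0,0],[0,0,0,0],[0,0,0,0]]'
```

```text
time_s: 57.62
tcp_pos: [0.4817, -0.0315, 0.1682]
ee_rot: [[0.19, 0.982, 0.002], [0.982, -0.19, -0.0], [-0.0, 0.002, -1.0]]
wrist_force: [-3.8, 0.9, 12.4]
gripper_width: 0.002
time_s: 57.95
tcp_pos: [0.4818, -0.0315, 0.1682]
ee_rot: [[0.19, 0.982, 0.002], [0.982, -0.19, -0.001], [-0.0, 0.002, -1.0]]
wrist_force: [-5.8, 1.6, 16.5]
gripper_width: 0.011
```

The wedge stays at 168.2 mm under 16.5 N. I'll withdraw and take a last look.

```bash
python3 -m crank '[[0,0,0.0005,0],[0,0,0,0],[0,0,-0.01,0],[0,0,-0.03,0],[0,0,-0.04,0]]';python3 -m crank '[[0,0,-0.03,0],[0.02,-0.02,0,0],[0,0,0,0],[0,0,0,0],[0,0,0,0]]'
python3 - <<'E'
from h import *
st();snap('side','s19');snap('top','t19');crop('s19',200,150,330,270,5,'c17')
P=cloud(load('t19'))
for b in blobs(P,0.042,0.064,(0.3,0.8,-0.5,0.5)):print(b)
E
```

```text
time_s: 58.37
tcp_pos: [0.4793, -0.0317, 0.2429]
ee_rot: [[0.191, 0.981, -0.007], [0.982, -0.191, -0.001], [-0.002, -0.007, -1.0]]
wrist_force: [1.3, 0.5, -0.3]
gripper_width: 0.006
time_s: 58.78
tcp_pos: [0.4653, -0.0081, 0.274]
ee_rot: [[0.191, 0.982, -0.001], [0.982, -0.191, -0.0], [-0.0, -0.001, -1.0]]
wrist_force: [0.3, -0.2, 0.1]
gripper_width: 0.009
t58.8 tcp [465.3  -8.1 274. ] hy -11.0 F [ 0.3 -0.2  0.1] w 0.8 j6 -120
(array([182., 133.]), 739.1, 266.5, 35.0, 32.8, -0.1, np.float64(49.2), 74)
(array([311., 151.]), 674.5, -136.8, 39.5, 38.9, 45.0, np.float64(53.7), 146)
(array([114., 170.]), 624.7, 477.4, 53.0, 35.5, 50.9, np.float64(50.8), 187)
(array([282., 187.]), 564.3, -42.6, 73.3, 65.3, -14.5, np.float64(57.6), 283)
(array([120., 245.]), 391.6, 457.5, 54.9, 22.9, 15.0, np.float64(47.0), 52)
```

View pics/c17.png

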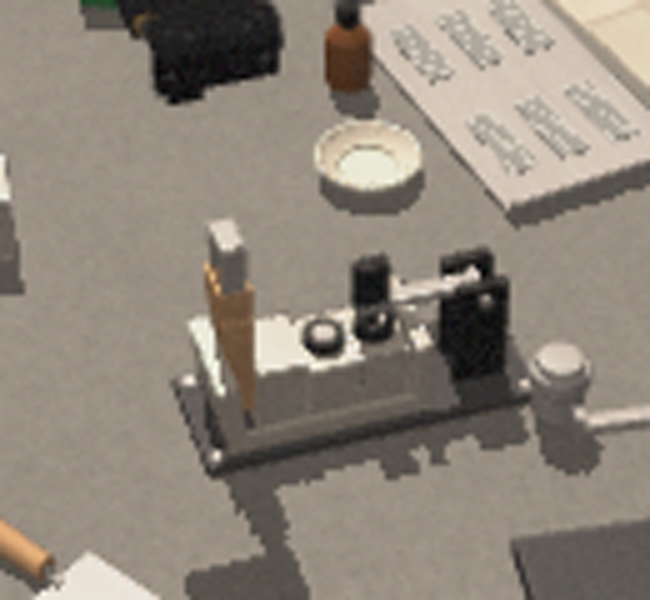

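View pics/t19.png

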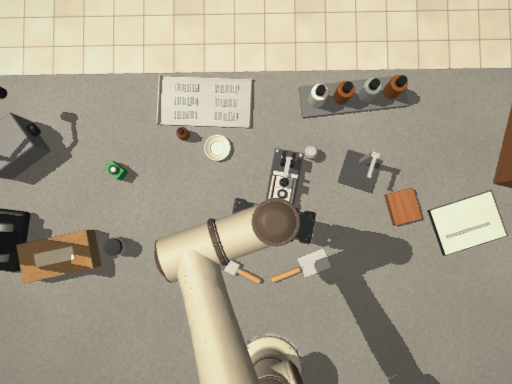

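The lever is down over the row and the wedge is upright in the gap. The bystanders I can see are at their starting pixels, and the hand is clear. Handing in.

```bash
python3 -c "
from h import *
print(finish_job())"
```

```text
the job is handed in; nothing more can be done
None
```

The job is done and handed in at 58.8 s of the 210 s allowed; `finish_job` gives no verdict.

- **What I did:** I swung the lever back to about 1.75 rad and stood both specimens and one blank in the channel. I unhooked the wedge and drove it into the gap with about 26 N, then lowered the lever to its stop and let go. I pressed the wedge again before lowering the lever (18 N) and after (16.5 N).
- **Knocked block:** The second specimen was knocked about 27 mm aside partway through. I measured it again before picking it up.
- **Row and wedge:** Stop wall and row together measured 119 mm (120 expected). The wedge head sits about 113 mm above the channel floor (limit 118) and did not move under the last press.
- **Lever:** Its arm read level to within about 0.02 rad. The tab top read about 3 mm lower than the given sizes imply, which I put down to depth and calibration error.
- **Not checked:** I could not measure the wedge's holding force on the holder after release. The last top view hid the spare blank behind the arm. The objective read the same position as at the start and the other bystanders looked unmoved.

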